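# Make up a carving kit and a polishing kit in their nested trays

### The arm

A 7-joint arm with a two-finger parallel gripper is mounted at the origin on a cart in front of the work surface, level with it; the furniture and walls round the work are solid. World frame = base frame: x ahead of the robot, y to its left, z up, the work surface at z = 0. Lengths are in m, angles in rad, forces in N, time in s.
With the tool pointing down it reaches from about 0.425 to 0.825 m from the base axis. Payload 3.6 kg.
Tool frame: the origin (TCP) lies between the finger pads; the fingertips stand 17 mm ahead of it and the grasp point (between the pads) lies 2 mm behind it (bot.tip_extent is the distance from the TCP to the fingertips, in m); z points along the fingers, y is the line along which they close (so a half turn about z gives the same grasp; the last joint's range is limited). The gripper opens to 93 mm and grips with 3 to 60 N. Pads are 15 mm wide; open, the fingers measure 128 mm over their backs; the gripper's body (75 mm by 188 mm) begins 65 mm behind the grasp point.
Start: joints at [1.278, 0.615, -0.013, 1.423, 0.008, 1.103, -0.04], TCP at [0.171, -0.627, 0.236] pointing down, gripper open.
Joint ranges: [-3.12, 3.12], [-0.3, 2.06], [-1.34, 1.32], [0.26, 2.42], [-1.36, 4.5], [0.01, 1.98], [-2.84, 2.84]. Speed limits (rad/s): [2.79, 2.79, 3.14, 3.14, 3.14, 3.14, 3.14].

### API

Orientations are given as a 3x3 rotation matrix whose columns are the frame's x, y, z axes.
In Python, from workcell import bot gives the robot as it stands. The module is installed in compiled form; this text tells all that it offers.
- The arm moves only by the tool arm_command, never from a script. Its argument "targets" is a list of rows, each an object of numbers: "tx", "ty", "tz": the shift along the tool's x, y, z scaled (see below); "ax", "ay", "az": the turn, a rotation vector about the tool's x, y, z scaled (see below). In form: [{"tx": .., "ty": .., "tz": .., "ax": .., "ay": .., "az": ..}, ...]. A call has 1 to 20 rows; each row is the pose to reach, as a shift and turn from the pose commanded when the call began, along the tool's axes at that moment, turning the shorter way round; what a row does not reach only later rows make up. The controller multiplies each number of a shift by 0.1 m and each number of a turn by 2 pi rad. A row lasts 1/10 s, in which the tool goes at most 50 mm and 8.59 degrees, less where a joint would pass 70% of its speed; a pose out of reach is approached as far as the arm can. A call with a number of a shift or a turn outside -1 to 1 is refused whole. A call with a gripper value outside its range is refused whole. "gripper" is the opening, from 0 (shut) to 1 (fully open), set as the call begins (left out, the last holds). The fingers move at their own pace and stop on an object; "squeeze" is the grip in N (left out, the last holds). Time passes only in rows, so rows that repeat a pose let the fingers close. It gives the time, the measured TCP pose, the force, the opening and the grip force at its end, in the units of the state.
- bot.read_state(): the state, without advancing time (a new reading comes with each control period).
- bot.grab_frame(name): name is "side" or "top"; returns the picture (480x640x3 uint8, blue, green, red); there is no depth.
- bot.camera_info(name): a dict with "camera_matrix" (3x3 intrinsics, pixels), "R" (3x3) and "t" (3): a world point X has camera coordinates R X + t. Camera axes: x right, y down, z forward; pixel columns grow to the right and rows downward; lengths in m; the calibration is good to about 2 mm. A picture is of the moment at which its call begins. camera_info takes no time and is no camera call.
- bot.job_done(): hands the job in; it is judged then, once.
The state is a dict: "t": time; "joints": joint angles; "qd": joint speeds; "tau": joint torques, N m; "position": TCP position; "eef_rot": TCP orientation; "force": force on the tool from outside, world axes, zero at the start; "wrist_torque": the same for the moment, N m; "gripper_width": opening from 0.0 (shut) to 1.0 (fully open); "gripper_force": force on a finger pad.
Only numpy, scipy, OpenCV 4.12 (cv2) and the standard library are available. Lean on these libraries where they do the work, as an engineer would, in place of code of your own. Each camera call takes 0.05 s, during which the arm holds its last target. There are 200 camera calls.

### The job

Make up the two kits from the stock lying on the bench between the trays: the carving chisel and the bone slab go in the carving tray, and the chuck handle, its chuck key and the felt wheel go in the polishing tray, each lying flat in the nest that is cut for it (chisel blade and chuck nose along their grooves). Leave the marker, the carved bear and the glue bottle where they are.

Things in the scene. Friction and masses are not known exactly. Their poses are not given: they have to be found in the camera images.
- carving_tray: Pale wooden tray, grey-lined nests, fixed, 126x180x13 mm (x, y, z), origin mid-underside; nests 5 mm deep (floor at z = 8), about 8 mm bigger all round than the part. Two nests, none round. Chisel handle: 40x90 mm at (-32, 34) mm, blade groove from it towards -y; the chisel's origin belongs at (-32, 0), its y along the tray's +y. Slab: 44x64 mm at (32, -30), long side along y.
- polishing_tray: Pale wooden tray, grey-lined nests, fixed, 126x180x13 mm (x, y, z), origin mid-underside; nests 5 mm deep (floor at z = 8), about 8 mm bigger all round than the part. Three nests. Chuck-handle grip: 41x114 mm at (-34, 15), nose groove towards -y; handle's origin belongs at (-34, 0), its y along the tray's +y. Key: 56x80 at (30, 32), long side along y. Felt wheel: round, 39 mm, at (30, -46).
- chisel: Carving chisel lying flat, 144 mm long: turned wooden handle 24 mm thick (fingers close on it at 16 mm across x) from y = -3 to 71 mm, thin steel blade from there to y = -72, 10 to 14 mm above the underside. Origin at mid-length on the underside, y towards the handle end, z up. Hold across x at y = 34 mm. About 60 g.
- bone_slab: Raw cream bone slab, 28 x 48 x 11 mm (x, y, z), lying flat; origin at the centre of its underside. Either way round will do in its nest.
- chuck_handle: Black handle with a collet chuck, lying flat, 131 mm long: grip 25 mm thick (fingers close on it at 20 mm across x) from y = -34 to 64 mm, thin chuck nose from there to y = -65, 8 to 17 mm above the underside. Origin at mid-length on the underside, y towards the grip end, z up. Hold across x at y = 15 mm. About 85 g.
- chuck_key: Dark chuck key with a T bar, 44 x 65 x 10 mm, lying flat; its shank runs along y and is 12 mm wide across x where the fingers hold it; origin at the centre of the underside. Either way round will do in its nest.
- felt_wheel: Small pale felt polishing wheel, 23 mm across and 10 mm thick, lying flat; origin at the centre of its underside.
- marker: Black and white felt marker, 13 x 135 x 13 mm, lying along its y among the stock; belongs to neither kit. Origin at mid-length on its underside. (Between robot and stock a board stands on the near edge of the bench, x = 0.36 to 0.38 m, up to 0.2 m high on the right and 0.25 m on the left: pass over it high.)
- carved_bear: Carved bone bear, 35 x 85 x 51 mm, standing at the back; bystander. Origin at the centre of its underside.
- glue_bottle: White glue bottle with a red nozzle, 34 mm across and 102 mm tall, standing at the back; bystander. Origin at the centre of its underside.

How it is judged:
At the end, for the whole second after the job is handed in: Each of the five things flat on the floor of its own nest in its own tray (origin within 15 mm of its place in x and y, underside under 2.5 mm above the nest floor, tilt under 0.12 rad), released and at rest; marker, carved bear and glue bottle within 30 mm of where they stood (x of chisel in the frame of carving_tray between -0.047 and -0.017 m and y of chisel in the frame of carving_tray between -0.015 and 0.015 m and z of chisel in the frame of carving_tray between 0.004 and 0.0105 m and angle between each of chisel, bone_slab, chuck_handle, chuck_key, felt_wheel's own z axis and vertical below 0.12 rad and linear speed of each of chisel, bone_slab, chuck_handle, chuck_key, felt_wheel below 0.02 m/s and x of bone_slab in the frame of carving_tray between 0.017 and 0.047 m and y of bone_slab in the frame of carving_tray between -0.045 and -0.015 m and z of bone_slab in the frame of carving_tray between 0.004 and 0.0105 m and x of chuck_handle in the frame of polishing_tray between -0.049 and -0.019 m and y of chuck_handle in the frame of polishing_tray between -0.015 and 0.015 m and z of chuck_handle in the frame of polishing_tray between 0.004 and 0.0105 m and x of chuck_key in the frame of polishing_tray between 0.015 and 0.045 m and y of chuck_key in the frame of polishing_tray between 0.017 and 0.047 m and z of chuck_key in the frame of polishing_tray between 0.004 and 0.0105 m and x of felt_wheel in the frame of polishing_tray between 0.015 and 0.045 m and y of felt_wheel in the frame of polishing_tray between -0.061 and -0.031 m and z of felt_wheel in the frame of polishing_tray between 0.004 and 0.0105 m and distance of each of marker, carved_bear, glue_bottle from where it was at the start of the episode below 0.03 m); the robot touches nothing.
It fails at once if the marker is shifted by more than 30 mm (distance of marker from where it was at the start of the episode above 0.03 m).
It fails at once if the carved bear is shifted by more than 30 mm or tipped over (distance of carved_bear from where it was at the start of the episode above 0.03 m or angle between carved_bear's own z axis and vertical above 0.5 rad).
It fails at once if the glue bottle is shifted by more than 30 mm or tipped over (distance of glue_bottle from where it was at the start of the episode above 0.03 m or angle between glue_bottle's own z axis and vertical above 0.5 rad).
It also fails if it takes over 120 s, if anything falls off the work surface, if the arm or the gripper's body presses on something with over 40 N, if the wrist force passes 120 N, or if a joint passes its speed limit or range.

## Working session

There is one attempt and no reset: what is moved stays moved. The work goes in short steps, Python scripts to look and compute and a tool call to move; the robot and the scene stay as the last step left them, time stands still between calls to the robot, and variables do not carry over. Pictures are saved under pics/ and viewed, at most 14 in all, crops included, and the job is handed in when it is done.

Besides the shell and the picture viewer there is one more tool, called after ">>>" as name(argument=value, ...) on one line, values as JSON. arm_command: Moves the arm, as the interface text tells. Its arguments: {"type":"object","properties":{"targets":{"type":"array","items":{"type":"object","properties":{"tx":{"type":"number"},"ty":{"type":"number"},"tz":{"type":"number"},"ax":{"type":"number"},"ay":{"type":"number"},"az":{"type":"number"}}}},"gripper":{"type":"number"},"squeeze":{"type":"number"}},"required":["targets"]}

```bash
mkdir -p pics; python3 - <<'E'
from workcell import bot
import cv2, numpy as np
for n in("top","side"):
    f=bot.grab_frame(n); cv2.imwrite(f"pics/{n}0.png",f)
    c=bot.camera_info(n); print(n,c["camera_matrix"],c["R"],c["t"],-np.array(c["R"]).T@c["t"])
s=bot.read_state(); print(s["t"],s["position"],s["eef_rot"],bot.tip_extent)
E
```

```text
top [[555.42455158   0.         318.75383985]
 [  0.         555.42455158 237.46834996]
 [  0.           0.           1.        ]] [[ 0.01303168 -0.99991386 -0.0015654 ]
 [-0.98539246 -0.01257655 -0.1698338 ]
 [ 0.16979949  0.00375575 -0.98547148]] [-0.17950918  0.6194514   0.82622032] [ 0.47245026 -0.17480624  0.91913935]
side [[598.13636524   0.         314.82312836]
 [  0.         598.13636524 238.52241307]
 [  0.           0.           1.        ]] [[ 0.95834065 -0.28480409  0.02167566]
 [-0.09253315 -0.38136783 -0.91978051]
 [ 0.27022365  0.87945733 -0.39183411]] [-0.62093347  0.04159033  1.07045529] [ 0.30965192 -1.10240294  0.47115402]
0.1 [ 0.17118702 -0.62636109  0.23459414] [[ 9.64614825e-01  2.63662325e-01 -6.45573695e-04]
 [ 2.63663113e-01 -9.64612284e-01  2.21451352e-03]
 [-3.88445329e-05 -2.30636654e-03 -9.99997340e-01]] 0.017
```

View pics/top0.png

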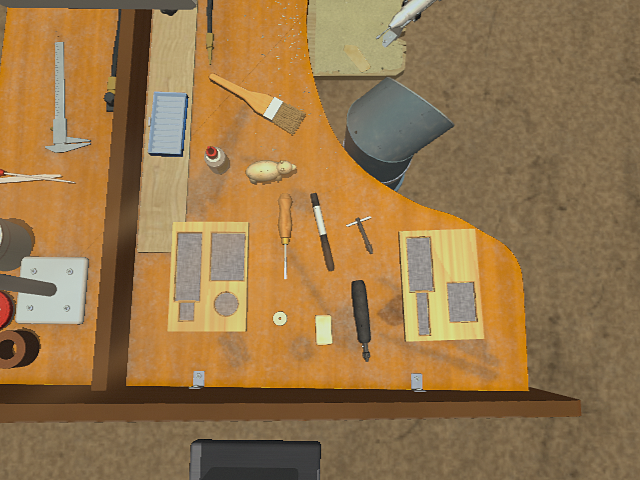

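View pics/side0.png

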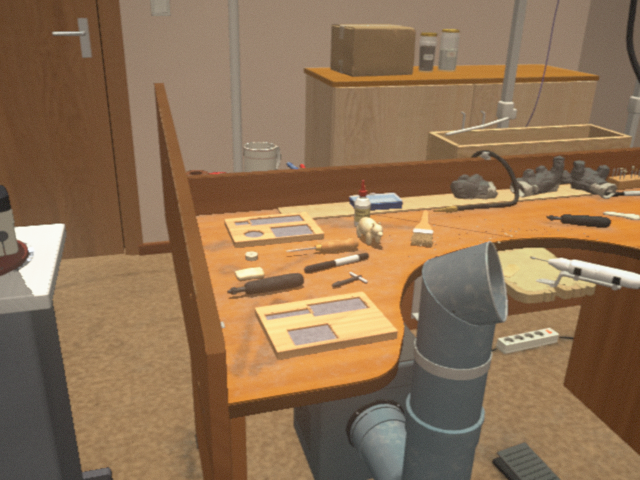

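The pictures show the polishing tray on the left (top view, cols 168–247, rows 222–332) and the carving tray on the right (400–484, 229–341). Between them are the chisel (285,230), marker (322,230), key (362,235), felt wheel (280,318), slab (323,330) and handle (361,315). The bottle (214,157) and the bear (270,170) stand at the back.

```bash
cat > h.py <<'E'
from workcell import bot
import cv2, numpy as np
def cam(n):
    c=bot.camera_info(n); return np.array(c["camera_matrix"]),np.array(c["R"]),np.array(c["t"])
def ray(n,uv):
    K,R,t=cam(n); d=R.T@np.linalg.solve(K,[uv[0],uv[1],1.]); return -R.T@t,d
def plane(n,uv,z):
    o,d=ray(n,uv); return o+d*(z-o[2])/d[2]
def tri(a,b):
    (o,d),(p,e)=ray("top",a),ray("side",b)
    s=np.linalg.lstsq(np.c_[d,-e],p-o,rcond=None)[0]
    A,B=o+d*s[0],p+e*s[1]; return (A+B)/2,np.linalg.norm(A-B)
def proj(n,X):
    K,R,t=cam(n); q=K@(R@np.array(X)+t); return q[:2]/q[2]
def go(p,yaw=None):
    "numbers for arm_command to reach TCP p; yaw = world angle of tool y axis (mod pi)"
    s=bot.read_state(); Rt=np.array(s["eef_rot"]); d=Rt.T@(np.array(p)-s["position"])/0.1
    y=np.arctan2(Rt[1,1],Rt[0,1]); a=0
    if yaw is not None:
        a=(yaw-y+np.pi/2)%np.pi-np.pi/2
    print("shift",d.round(3),"az",round(-a/(2*np.pi),4),"tooly",round(y,3))
E
python3 - <<'E'
import cv2,numpy as np
t=cv2.imread("pics/top0.png");s=cv2.imread("pics/side0.png")
cv2.imwrite("pics/tc.png",cv2.resize(t[180:380,160:500],None,fx=2.35,fy=2.35,interpolation=cv2.INTER_CUBIC))
cv2.imwrite("pics/sc.png",cv2.resize(s[200:365,215:415],None,fx=3.6,fy=3.6,interpolation=cv2.INTER_CUBIC))
h=cv2.cvtColor(t,cv2.COLOR_BGR2HSV)
for n,(u,v) in dict(wood=(300,300),wood2=(340,280),handle=(285,215),blade=(285,265),felt=(275,316),slab=(323,335),tray=(180,320),nest=(225,255),grip=(361,310),nose=(366,352),key=(367,240),bar=(358,222),tray2=(440,320),nest2=(462,305),mark=(318,210)).items(): print(n,h[v,u])
E
```

```text
wood [ 16 155 202]
wood2 [ 16 173 203]
handle [ 16 164 212]
blade [ 95  19 240]
felt [ 32  53 221]
slab [ 36  49 226]
tray [ 20 116 196]
nest [ 15  33 153]
grip [19 36 77]
nose [15 24 43]
key [ 17  59 100]
bar [17 54 85]
tray2 [ 30  96 218]
nest2 [ 11  12 168]
mark [ 53  18 230]
```

View pics/tc.png

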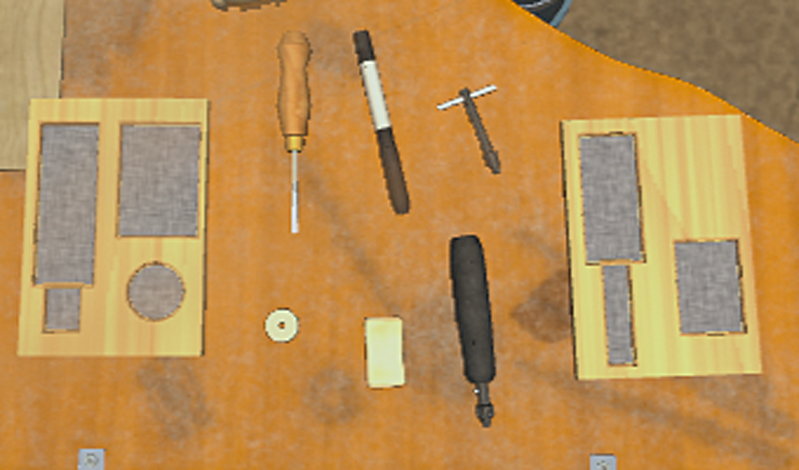

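View pics/sc.png

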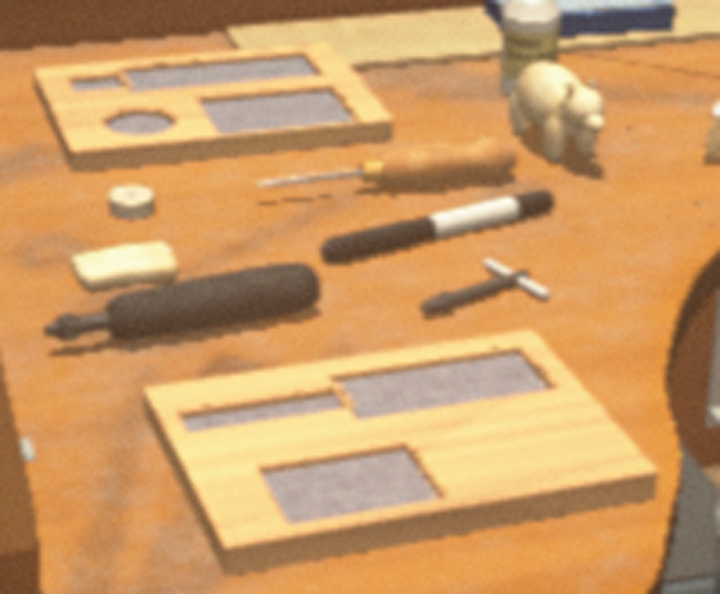

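The crops show both trays with the grip nest at the far left and the groove pointing towards the robot, so tray y runs roughly along world +x. Chisel and handle already lie that way round. Next I triangulate picks and masks across the two views.

```bash
cat > meas.py <<'E'
from h import *
T=lambda p:(160+(p[0]+.5)/2.35-.5,180+(p[1]+.5)/2.35-.5)
S=lambda p:(215+(p[0]+.5)/3.6-.5,200+(p[1]+.5)/3.6-.5)
P=dict(pTL=((31,99),(325,45)),pTR=((209,98),(391,125)),pBR=((203,356),(72,155)),pBL=((18,354),(37,70)),
cTL=((562,121),(533,332)),cTR=((741,114),(656,475)),cBR=((762,373),(225,549)),cBL=((577,380),(148,388)),
felt=((283,325),(132,194)),slab=((385,352),(125,262)),chEnd=((295,33),(516,157)),chNeck=((294,142),(372,172)),chTip=((294,232),(260,183)),
hEnd=((465,238),(318,283)),hJoin=((481,382),(110,318)),hTip=((487,425),(48,332)),
kB1=((438,107),(486,262)),kB2=((495,87),(547,296)),kEnd=((495,171),(425,308)),kX=((466,96),(515,279)))
for k,(a,b) in P.items():
    X,e=tri(T(a),S(b)); print(k,(X*1000).round(1),"gap",round(e*1000,1))
# masks in the top view
t=cv2.imread("pics/top0.png"); h=cv2.cvtColor(t,cv2.COLOR_BGR2HSV)
def blobs(m,x0,x1,y0,y1,z,name,amin=60):
    k=np.zeros_like(m); k[y0:y1,x0:x1]=m[y0:y1,x0:x1]
    for c in cv2.findContours(k,cv2.RETR_EXTERNAL,cv2.CHAIN_APPROX_NONE)[0]:
        if cv2.contourArea(c)<amin: continue
        w=np.array([plane("top",p,z)[:2]*1000 for p in c[:,0].astype(float)],np.float32)
        r=cv2.minAreaRect(w); print(name,"c",np.round(r[0],1),"wh",np.round(r[1],1),"ang",round(r[2],1))
low=((h[...,1]<75)).astype(np.uint8)
blobs(low&(h[...,2]>100).astype(np.uint8),165,250,220,335,.008,"pnest")
blobs(low&(h[...,2]>100).astype(np.uint8),398,486,225,345,.008,"cnest")
tray=((h[...,1]<135)&(h[...,2]>100)).astype(np.uint8)
blobs(tray,160,255,215,340,.013,"ptray",2000); blobs(tray,393,492,220,348,.013,"ctray",2000)
pale=((h[...,1]<110)&(h[...,2]>150)).astype(np.uint8)
blobs(pale,265,296,305,332,.010,"felt");blobs(pale,308,340,308,352,.011,"slab")
dark=(h[...,2]<130).astype(np.uint8)
blobs(dark,345,380,275,345,.0125,"grip");blobs(low,304,340,185,275,.0065,"marker")
blobs(((h[...,1]<120)).astype(np.uint8),345,378,210,258,.005,"key",20)
E
python3 meas.py
```

```text
pTL [649.3  72.2  12.8] gap 5.3
pTR [652.  -53.6  11.3] gap 5.2
pBR [472.6 -56.1  12.3] gap 3.1
pBL [472.8  70.6  12.7] gap 2.0
cTL [ 639.7 -303.7   12.9] gap 2.4
cTR [ 645.4 -429.7   13.1] gap 4.2
cBR [ 466.1 -438.    13.7] gap 3.1
cBL [ 460.9 -312.1   13.6] gap 0.7
felt [ 494.3 -110.3   11.2] gap 3.1
slab [ 477.  -180.8    8.4] gap 2.8
chEnd [ 701.7 -113.9   12.1] gap 1.7
chNeck [ 621.7 -114.8   12.2] gap 3.7
chTip [ 559.3 -116.6   13.2] gap 1.3
hEnd [ 557.  -235.6   14.1] gap 0.4
hJoin [ 457.7 -246.4   14. ] gap 2.7
hTip [ 429.  -250.6   12.8] gap 2.8
kB1 [ 649.5 -216.4    5. ] gap 3.8
kB2 [ 665.1 -257.2    4.7] gap 2.8
kEnd [ 604.2 -257.     5.9] gap 2.8
kX [ 657.5 -236.3    4.6] gap 4.4
pnest c [505.3  42.4] wh [26.6 21.2] ang 2.9
pnest c [518.2 -21.4] wh [36.2 35.2] ang 46.6
pnest c [596.7 -20.6] wh [76.8 54.1] ang 0.7
pnest c [578.6  43.3] wh [111.3  39.1] ang 0.6
cnest c [ 506.4 -341.9] wh [66.6 16.6] ang 2.6
cnest c [ 526.2 -405.1] wh [62.2 42.9] ang 2.6
cnest c [ 587.1 -338. ] wh [88.3 38.7] ang 2.6
ptray c [562.5  18.2] wh [204.1 147.8] ang 1.0
ctray c [ 547.8 -367. ] wh [192.7 133.9] ang 2.7
felt c [ 495.7 -109.1] wh [21.  20.9] ang 27.3
slab c [ 478.7 -180.8] wh [46.9 26.5] ang 3.4
grip c [ 507.4 -240.4] wh [103.9  25.5] ang 6.7
marker c [ 662.3 -171.2] wh [89.6 11.9] ang 13.8
key c [ 640.9 -253. ] wh [64.1 41.1] ang 40.5
```

The triangulated heights agree with the text: tray tops at 13 mm, felt top at about 11 mm, handle mid-line at about 14 mm. The partition left of the polishing tray may come close to the wide gripper body, so I check it before moving.

```bash
python3 - <<'E'
from h import *
t=cv2.imread("pics/top0.png");s=cv2.imread("pics/side0.png")
a=cv2.resize(t[200:420,80:260],None,fx=2,fy=2,interpolation=cv2.INTER_CUBIC)
b=cv2.resize(s[70:290,140:340],None,fx=2,fy=2,interpolation=cv2.INTER_CUBIC)
cv2.imwrite("pics/wall.png",np.hstack([a,b]))
for k,uv in dict(bear=(270,171),bottle=(216,160)).items(): print(k,plane("top",uv,.03)*1000)
E
```

```text
bear [736.49776004 -89.08960606  30.        ]
bottle [754.33840528   1.3530634   30.        ]
```

View pics/wall.png

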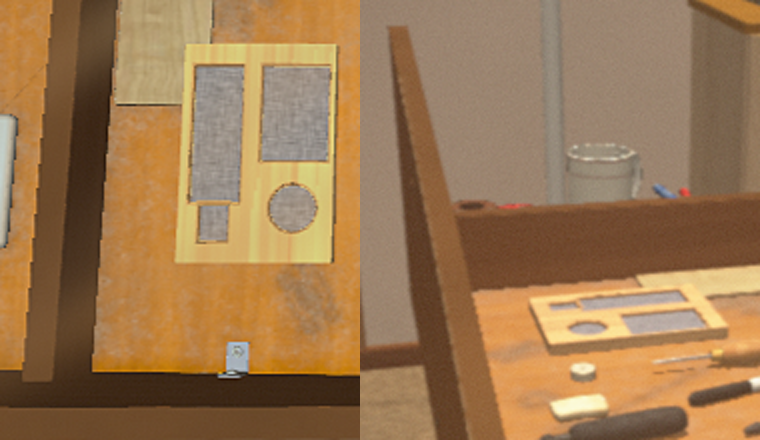

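The crop shows the partition: its inner foot at about (131,300) in the top picture and its inner top edge at about (112,300).

```bash
python3 - <<'E'
from h import *
for r in (250,300,350):
    uv=(131.5-(r-300)*.057,r); B=plane("top",uv,0)
    o,d=ray("top",(112.5-(r-300)*.10,r)); s=(B[1]-o[1])/d[1]; print(B*1000,(o+d*s)*1000)
for p in ((.561,.137,.09),(.45,.137,.08),(.561,.137,.10)): print(p,proj("top",p),proj("side",p))
go([.5075,-.2408,.25],np.radians(96.7))
E
```

```text
[605.60143182 137.01528636   0.        ] [594.2221309  137.01528636  76.26507343]
[522.31045585 135.93015334   0.        ] [517.37539572 135.93015334  84.1849724 ]
[441.51664732 134.87755397   0.        ] [444.20101377 134.87755397  91.77813328]
(0.561, 0.137, 0.09) [112.57587923 270.55400351] [259.74756929 172.01887884]
(0.45, 0.137, 0.08) [109.3623911  345.75946094] [208.86298474 179.75457108]
(0.561, 0.137, 0.1) [110.09785211 269.80441028] [259.68146682 167.5978776 ]
shift [ 4.261 -2.833 -0.148] az 0.0239 tooly -1.304
```

>>> arm_command(targets=[{"tx": 0.2,"ty": -0.2,"tz": -0.4},{"tx": 0.5,"ty": -0.4,"tz": -0.6},{"tx": 0.5,"ty": -0.4,"tz": -0.6}], gripper=0.45, squeeze=20)

```text
schema error: expected keys tx, ty, tz, ax, ay, az
```

>>> arm_command(targets=[{"tx": 0.35,"ty": -0.2},{"tx": 0.65,"ty": -0.4},{"tx": 0.94,"ty": -0.6},{"tx": 0.94,"ty": -0.6}])

```text
schema error: expected keys tx, ty, tz, ax, ay, az
```

>>> arm_command(targets=[{"tx": 0.35,"ty": -0.2},{"tx": 0.65,"ty": -0.4},{"tx": 0.94,"ty": -0.6},{"tx": 0.94,"ty": -0.6}])

```text
schema error: expected keys tx, ty, tz, ax, ay, az
```

All six keys are needed in each row.

>>> arm_command(targets=[{"tx": 0.2,"ty": -0.2,"tz": -0.4,"ax": 0,"ay": 0,"az": 0},{"tx": 0.5,"ty": -0.4,"tz": -0.6,"ax": 0,"ay": 0,"az": 0},{"tx": 0.5,"ty": -0.4,"tz": -0.6,"ax": 0,"ay": 0,"az": 0}], gripper=0.45, squeeze=20)

```text
t: 0.4
position: [0.2153, -0.5729, 0.2993]
eef_rot: [[0.962, 0.272, 0.007], [0.272, -0.962, -0.003], [0.006, 0.005, -1.0]]
force: [0.8, 0.7, 0.1]
gripper_width: 0.791
gripper_force: 0.0
```

>>> arm_command(targets=[{"tx": 0.35,"ty": -0.2,"tz": 0,"ax": 0,"ay": 0,"az": 0},{"tx": 0.65,"ty": -0.4,"tz": 0,"ax": 0,"ay": 0,"az": 0},{"tx": 0.94,"ty": -0.6,"tz": 0,"ax": 0,"ay": 0,"az": 0},{"tx": 0.94,"ty": -0.6,"tz": 0,"ax": 0,"ay": 0,"az": 0}])

```text
t: 0.8
position: [0.2887, -0.4878, 0.295]
eef_rot: [[0.962, 0.273, 0.002], [0.273, -0.962, 0.004], [0.003, -0.004, -1.0]]
force: [-0.5, -0.1, 0.0]
gripper_width: 0.472
gripper_force: 0.0
```

>>> arm_command(targets=[{"tx": 0.35,"ty": -0.2,"tz": 0,"ax": 0,"ay": 0,"az": 0},{"tx": 0.65,"ty": -0.4,"tz": 0,"ax": 0,"ay": 0,"az": 0},{"tx": 0.94,"ty": -0.6,"tz": 0,"ax": 0,"ay": 0,"az": 0},{"tx": 0.94,"ty": -0.6,"tz": 0,"ax": 0,"ay": 0,"az": 0}])

```text
t: 1.2
position: [0.3626, -0.4056, 0.295]
eef_rot: [[0.962, 0.272, 0.002], [0.272, -0.962, 0.004], [0.003, -0.003, -1.0]]
force: [0.6, 0.2, -0.0]
gripper_width: 0.453
gripper_force: 0.0
```

>>> arm_command(targets=[{"tx": 0.35,"ty": -0.2,"tz": 0,"ax": 0,"ay": 0,"az": 0},{"tx": 0.65,"ty": -0.4,"tz": 0,"ax": 0,"ay": 0,"az": 0},{"tx": 0.94,"ty": -0.6,"tz": 0,"ax": 0,"ay": 0,"az": 0},{"tx": 0.94,"ty": -0.6,"tz": 0,"ax": 0,"ay": 0,"az": 0}])

```text
t: 1.6
position: [0.4368, -0.3232, 0.295]
eef_rot: [[0.962, 0.272, 0.001], [0.272, -0.962, 0.003], [0.002, -0.003, -1.0]]
force: [-0.2, -0.2, -0.0]
gripper_width: 0.451
gripper_force: 0.0
```

>>> arm_command(targets=[{"tx": 0.35,"ty": -0.2,"tz": 0,"ax": 0,"ay": 0,"az": 0.01},{"tx": 0.65,"ty": -0.4,"tz": 0,"ax": 0,"ay": 0,"az": 0.02},{"tx": 0.94,"ty": -0.6,"tz": 0,"ax": 0,"ay": 0,"az": 0.024},{"tx": 0.94,"ty": -0.6,"tz": 0,"ax": 0,"ay": 0,"az": 0.024},{"tx": 0.94,"ty": -0.6,"tz": 0,"ax": 0,"ay": 0,"az": 0.024}])

```text
t: 2.1
position: [0.5077, -0.2461, 0.295]
eef_rot: [[0.993, 0.115, -0.002], [0.115, -0.993, -0.001], [-0.002, 0.001, -1.0]]
force: [1.0, -1.1, -0.1]
gripper_width: 0.451
gripper_force: 0.0
```

```bash
python3 -c "
from h import *
print(bot.read_state()['position']);go([.5075,-.2408,.023],np.radians(96.7))"
```

```text
[ 0.50771293 -0.24612637  0.29495177]
shift [ 0.01  -0.056  2.719] az -0.0002 tooly -1.455
```

>>> arm_command(targets=[{"tx": 0.01,"ty": -0.05,"tz": 0.4,"ax": 0,"ay": 0,"az": 0},{"tx": 0.01,"ty": -0.05,"tz": 0.8,"ax": 0,"ay": 0,"az": 0},{"tx": 0.01,"ty": -0.05,"tz": 1.0,"ax": 0,"ay": 0,"az": 0},{"tx": 0.01,"ty": -0.05,"tz": 1.0,"ax": 0,"ay": 0,"az": 0}])

```text
t: 2.5
position: [0.5049, -0.2418, 0.1924]
eef_rot: [[0.994, 0.111, -0.008], [0.111, -0.994, 0.001], [-0.008, -0.002, -1.0]]
force: [-0.7, 0.3, 0.3]
gripper_width: 0.456
gripper_force: 0.0
```

>>> arm_command(targets=[{"tx": 0,"ty": 0,"tz": 0.4,"ax": 0,"ay": 0,"az": 0},{"tx": 0,"ty": 0,"tz": 0.8,"ax": 0,"ay": 0,"az": 0},{"tx": 0,"ty": 0,"tz": 1.0,"ax": 0,"ay": 0,"az": 0},{"tx": 0,"ty": 0,"tz": 1.0,"ax": 0,"ay": 0,"az": 0},{"tx": 0,"ty": 0,"tz": 1.0,"ax": 0,"ay": 0,"az": 0}])

```text
t: 3.0
position: [0.5094, -0.2414, 0.0971]
eef_rot: [[0.993, 0.114, 0.002], [0.114, -0.993, -0.002], [0.002, 0.002, -1.0]]
force: [0.9, 0.0, 0.1]
gripper_width: 0.453
gripper_force: 0.0
```

```bash
python3 -c "
from h import *
go([.5075,-.2408,.023],np.radians(96.7))"
```

```text
shift [-0.02  -0.01   0.741] az -0.0004 tooly -1.457
```

>>> arm_command(targets=[{"tx": 0,"ty": 0,"tz": 0.25,"ax": 0,"ay": 0,"az": 0},{"tx": 0,"ty": 0,"tz": 0.5,"ax": 0,"ay": 0,"az": 0},{"tx": 0,"ty": 0,"tz": 0.65,"ax": 0,"ay": 0,"az": 0},{"tx": 0,"ty": 0,"tz": 0.73,"ax": 0,"ay": 0,"az": 0},{"tx": 0,"ty": 0,"tz": 0.73,"ax": 0,"ay": 0,"az": 0},{"tx": 0,"ty": 0,"tz": 0.73,"ax": 0,"ay": 0,"az": 0}])

```text
t: 3.6
position: [0.51, -0.2402, 0.0242]
eef_rot: [[0.993, 0.115, 0.003], [0.115, -0.993, -0.001], [0.003, 0.002, -1.0]]
force: [-0.7, 0.3, 0.0]
gripper_width: 0.451
gripper_force: 0.0
```

>>> arm_command(targets=[{"tx": 0,"ty": 0,"tz": 0,"ax": 0,"ay": 0,"az": 0},{"tx": 0,"ty": 0,"tz": 0,"ax": 0,"ay": 0,"az": 0},{"tx": 0,"ty": 0,"tz": 0,"ax": 0,"ay": 0,"az": 0},{"tx": 0,"ty": 0,"tz": 0,"ax": 0,"ay": 0,"az": 0},{"tx": 0,"ty": 0,"tz": 0,"ax": 0,"ay": 0,"az": 0},{"tx": 0,"ty": 0,"tz": 0,"ax": 0,"ay": 0,"az": 0}], gripper=0, squeeze=20)

```text
t: 4.2
position: [0.5091, -0.2397, 0.0231]
eef_rot: [[0.993, 0.116, 0.001], [0.116, -0.993, -0.0], [0.001, 0.0, -1.0]]
force: [-1.0, -0.2, 5.6]
gripper_width: 0.201
gripper_force: 20.0
```

>>> arm_command(targets=[{"tx": 0,"ty": 0,"tz": -0.15,"ax": 0,"ay": 0,"az": 0},{"tx": 0,"ty": 0,"tz": -0.35,"ax": 0,"ay": 0,"az": 0},{"tx": 0,"ty": 0,"tz": -0.55,"ax": 0,"ay": 0,"az": 0},{"tx": 0,"ty": 0,"tz": -0.7,"ax": 0,"ay": 0,"az": 0},{"tx": 0,"ty": 0,"tz": -0.7,"ax": 0,"ay": 0,"az": 0}])

```text
t: 4.7
position: [0.51, -0.2399, 0.0942]
eef_rot: [[0.993, 0.116, 0.003], [0.116, -0.993, -0.001], [0.003, 0.002, -1.0]]
force: [0.7, -0.2, -1.4]
gripper_width: 0.202
gripper_force: 20.0
```

```bash
python3 -c "
from h import *
s=bot.read_state();print(s['gripper_width'],s['force'])
go([.578,.041,.093],np.radians(90.7))"
```

```text
0.20202975260221623 [ 0.68396464 -0.20011151 -1.39630247]
shift [ 1.    -2.711  0.01 ] az 0.0165 tooly -1.455
```

>>> arm_command(targets=[{"tx": 0.08,"ty": -0.2,"tz": 0,"ax": 0,"ay": 0,"az": 0},{"tx": 0.17,"ty": -0.45,"tz": 0,"ax": 0,"ay": 0,"az": 0},{"tx": 0.25,"ty": -0.7,"tz": 0,"ax": 0,"ay": 0,"az": 0},{"tx": 0.33,"ty": -0.9,"tz": 0,"ax": 0,"ay": 0,"az": 0}])

```text
t: 5.1
position: [0.5305, -0.1442, 0.0913]
eef_rot: [[0.993, 0.117, -0.003], [0.117, -0.993, 0.001], [-0.002, -0.002, -1.0]]
force: [0.8, 0.2, -0.8]
gripper_width: 0.202
gripper_force: 20.0
```

>>> arm_command(targets=[{"tx": 0.08,"ty": -0.25,"tz": 0,"ax": 0,"ay": 0,"az": 0},{"tx": 0.17,"ty": -0.5,"tz": 0,"ax": 0,"ay": 0,"az": 0},{"tx": 0.25,"ty": -0.75,"tz": 0,"ax": 0,"ay": 0,"az": 0},{"tx": 0.33,"ty": -0.9,"tz": 0,"ax": 0,"ay": 0,"az": 0}])

```text
t: 5.5
position: [0.5527, -0.05, 0.0912]
eef_rot: [[0.993, 0.119, -0.003], [0.119, -0.993, 0.002], [-0.003, -0.002, -1.0]]
force: [-0.1, -0.1, -0.1]
gripper_width: 0.203
gripper_force: 20.0
```

>>> arm_command(targets=[{"tx": 0.08,"ty": -0.25,"tz": 0,"ax": 0,"ay": 0,"az": 0.004},{"tx": 0.17,"ty": -0.5,"tz": 0,"ax": 0,"ay": 0,"az": 0.008},{"tx": 0.25,"ty": -0.75,"tz": 0,"ax": 0,"ay": 0,"az": 0.012},{"tx": 0.33,"ty": -0.9,"tz": 0,"ax": 0,"ay": 0,"az": 0.0165},{"tx": 0.33,"ty": -0.9,"tz": 0,"ax": 0,"ay": 0,"az": 0.0165},{"tx": 0.33,"ty": -0.9,"tz": 0,"ax": 0,"ay": 0,"az": 0.0165}])

```text
t: 6.1
position: [0.5751, 0.0395, 0.0916]
eef_rot: [[1.0, 0.013, -0.002], [0.013, -1.0, -0.001], [-0.002, 0.001, -1.0]]
force: [-0.6, -1.5, -1.2]
gripper_width: 0.203
gripper_force: 20.0
```

```bash
python3 -c "
from h import *
cv2.imwrite('pics/s1.png',cv2.resize(bot.grab_frame('side')[100:300,170:400],None,fx=3,fy=3))
s=bot.read_state();print(s['gripper_width'],s['force'])
go([.578,.041,.032],np.radians(90.7))"
```

```text
0.20368112495142435 [ 0.18075978  0.01962085 -0.16818891]
shift [ 0.031 -0.027  0.598] az -0.0002 tooly -1.56
```

View pics/s1.png

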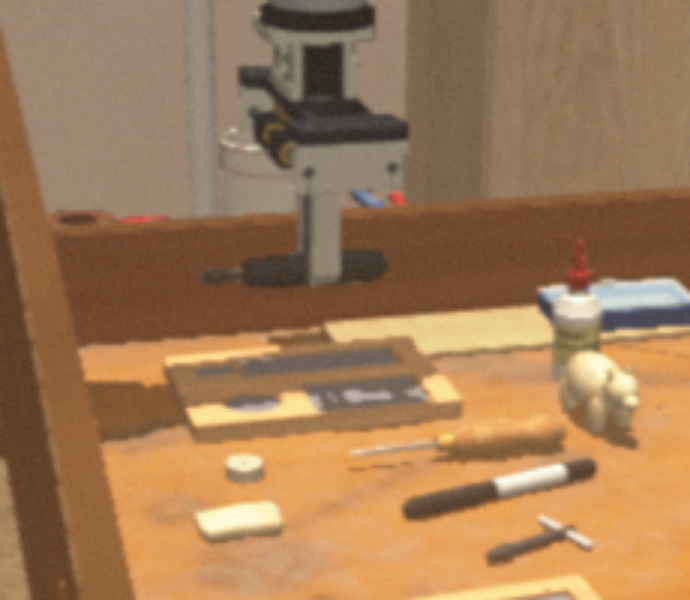

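The side view shows the handle held level above its nest (grip around (315,265) in the crop). I lower it.

>>> arm_command(targets=[{"tx": 0.02,"ty": -0.02,"tz": 0.2,"ax": 0,"ay": 0,"az": 0},{"tx": 0.02,"ty": -0.02,"tz": 0.4,"ax": 0,"ay": 0,"az": 0},{"tx": 0.02,"ty": -0.02,"tz": 0.5,"ax": 0,"ay": 0,"az": 0},{"tx": 0.02,"ty": -0.02,"tz": 0.56,"ax": 0,"ay": 0,"az": 0},{"tx": 0.02,"ty": -0.02,"tz": 0.6,"ax": 0,"ay": 0,"az": 0},{"tx": 0.02,"ty": -0.02,"tz": 0.6,"ax": 0,"ay": 0,"az": 0},{"tx": 0.02,"ty": -0.02,"tz": 0.6,"ax": 0,"ay": 0,"az": 0}])

```text
t: 6.85
position: [0.5784, 0.0421, 0.0333]
eef_rot: [[1.0, 0.012, 0.001], [0.012, -1.0, 0.0], [0.001, -0.0, -1.0]]
force: [0.4, -0.2, -1.0]
gripper_width: 0.202
gripper_force: 20.0
```

>>> arm_command(targets=[{"tx": 0,"ty": 0,"tz": 0.01,"ax": 0,"ay": 0,"az": 0},{"tx": 0,"ty": 0,"tz": 0.01,"ax": 0,"ay": 0,"az": 0},{"tx": 0,"ty": 0,"tz": 0.01,"ax": 0,"ay": 0,"az": 0},{"tx": 0,"ty": 0,"tz": 0.01,"ax": 0,"ay": 0,"az": 0},{"tx": 0,"ty": 0,"tz": 0.01,"ax": 0,"ay": 0,"az": 0}], gripper=0.38)

```text
t: 7.35
position: [0.578, 0.0422, 0.0318]
eef_rot: [[1.0, 0.012, 0.0], [0.012, -1.0, 0.0], [0.0, -0.0, -1.0]]
force: [-0.5, 1.3, 0.0]
gripper_width: 0.379
gripper_force: 0.0
```

>>> arm_command(targets=[{"tx": 0,"ty": 0,"tz": -0.3,"ax": 0,"ay": 0,"az": 0},{"tx": 0,"ty": 0,"tz": -0.7,"ax": 0,"ay": 0,"az": 0},{"tx": 0,"ty": 0,"tz": -1.0,"ax": 0,"ay": 0,"az": 0},{"tx": 0,"ty": 0,"tz": -1.0,"ax": 0,"ay": 0,"az": 0}])

```text
t: 7.75
position: [0.5811, 0.0424, 0.1362]
eef_rot: [[1.0, 0.012, 0.01], [0.012, -1.0, 0.001], [0.01, -0.001, -1.0]]
force: [-0.1, -0.7, 0.2]
gripper_width: 0.378
gripper_force: 0.0
```

```bash
python3 -c "
from h import *
s=bot.read_state();print(s['position'],s['force'])
go([.6645,-.1146,.13],np.radians(91.1))"
```

```text
[0.581119   0.04241195 0.13623903] [-0.09875942 -0.70773657  0.24326189]
shift [0.814 1.58  0.069] az -0.0011 tooly -1.559
```

>>> arm_command(targets=[{"tx": 0.14,"ty": 0.26,"tz": 0,"ax": 0,"ay": 0,"az": 0},{"tx": 0.28,"ty": 0.52,"tz": 0,"ax": 0,"ay": 0,"az": 0},{"tx": 0.43,"ty": 0.79,"tz": 0,"ax": 0,"ay": 0,"az": 0}])

```text
t: 8.05
position: [0.6216, -0.0366, 0.1307]
eef_rot: [[1.0, 0.014, -0.002], [0.014, -1.0, 0.0], [-0.002, -0.0, -1.0]]
force: [0.7, -0.2, 0.0]
gripper_width: 0.38
gripper_force: 0.0
```

>>> arm_command(targets=[{"tx": 0.14,"ty": 0.26,"tz": 0,"ax": 0,"ay": 0,"az": 0},{"tx": 0.28,"ty": 0.52,"tz": 0,"ax": 0,"ay": 0,"az": 0},{"tx": 0.43,"ty": 0.79,"tz": 0.05,"ax": 0,"ay": 0,"az": -0.001},{"tx": 0.43,"ty": 0.79,"tz": 0.05,"ax": 0,"ay": 0,"az": -0.001},{"tx": 0.43,"ty": 0.79,"tz": 0.05,"ax": 0,"ay": 0,"az": -0.001},{"tx": 0.43,"ty": 0.79,"tz": 0.05,"ax": 0,"ay": 0,"az": -0.001}], gripper=0.35)

```text
t: 8.65
position: [0.6652, -0.1127, 0.1259]
eef_rot: [[1.0, 0.021, -0.002], [0.021, -1.0, 0.002], [-0.002, -0.002, -1.0]]
force: [-0.7, -0.2, 0.4]
gripper_width: 0.348
gripper_force: 0.0
```

```bash
python3 -c "
from h import *
s=bot.read_state();print(s['position'],s['force'])
cv2.imwrite('pics/t2.png',cv2.resize(bot.grab_frame('top')[180:380,160:500],None,fx=2.35,fy=2.35))
go([.6645,-.1146,.023],np.radians(91.1))"
```

```text
[ 0.66522683 -0.11268002  0.12590757] [-0.66554419 -0.19746397  0.35293713]
shift [-0.009  0.023  1.033] az 0.0003 tooly -1.55
```

View pics/t2.png

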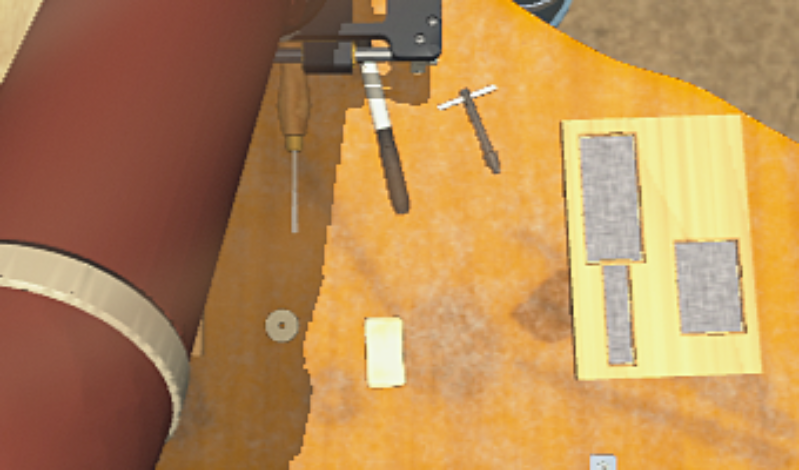

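The arm hides the polishing tray. The chisel, felt, slab, key and marker are unmoved. I descend on the chisel and close.

>>> arm_command(targets=[{"tx": 0,"ty": 0.02,"tz": 0.3,"ax": 0,"ay": 0,"az": 0},{"tx": 0,"ty": 0.02,"tz": 0.6,"ax": 0,"ay": 0,"az": 0},{"tx": 0,"ty": 0.02,"tz": 0.8,"ax": 0,"ay": 0,"az": 0},{"tx": 0,"ty": 0.02,"tz": 0.95,"ax": 0,"ay": 0,"az": 0},{"tx": 0,"ty": 0.02,"tz": 1.0,"ax": 0,"ay": 0,"az": 0},{"tx": 0,"ty": 0.02,"tz": 1.0,"ax": 0,"ay": 0,"az": 0},{"tx": 0,"ty": 0.02,"tz": 1.0,"ax": 0,"ay": 0,"az": 0}])

```text
t: 9.4
position: [0.6669, -0.1166, 0.0279]
eef_rot: [[1.0, 0.019, 0.002], [0.019, -1.0, -0.0], [0.002, 0.0, -1.0]]
force: [0.0, -0.1, 1.1]
gripper_width: 0.349
gripper_force: 0.0
```

>>> arm_command(targets=[{"tx": 0,"ty": 0,"tz": 0.02,"ax": 0,"ay": 0,"az": 0},{"tx": 0,"ty": 0,"tz": 0.02,"ax": 0,"ay": 0,"az": 0},{"tx": 0,"ty": 0,"tz": 0.02,"ax": 0,"ay": 0,"az": 0},{"tx": 0,"ty": 0,"tz": 0.02,"ax": 0,"ay": 0,"az": 0},{"tx": 0,"ty": 0,"tz": 0.02,"ax": 0,"ay": 0,"az": 0},{"tx": 0,"ty": 0,"tz": 0.02,"ax": 0,"ay": 0,"az": 0}], gripper=0, squeeze=20)

```text
t: 10.0
position: [0.6663, -0.1163, 0.0254]
eef_rot: [[1.0, 0.019, 0.001], [0.019, -1.0, 0.001], [0.001, -0.001, -1.0]]
force: [-0.5, 1.2, 4.4]
gripper_width: 0.16
gripper_force: 20.0
```

>>> arm_command(targets=[{"tx": 0,"ty": 0,"tz": -0.15,"ax": 0,"ay": 0,"az": 0},{"tx": 0,"ty": 0,"tz": -0.35,"ax": 0,"ay": 0,"az": 0},{"tx": 0,"ty": 0,"tz": -0.55,"ax": 0,"ay": 0,"az": 0},{"tx": 0,"ty": 0,"tz": -0.75,"ax": 0,"ay": 0,"az": 0},{"tx": 0,"ty": 0,"tz": -0.75,"ax": 0,"ay": 0,"az": 0}])

```text
t: 10.5
position: [0.6681, -0.1179, 0.1034]
eef_rot: [[1.0, 0.018, 0.007], [0.018, -1.0, -0.002], [0.007, 0.002, -1.0]]
force: [0.6, -0.4, -1.0]
gripper_width: 0.161
gripper_force: 20.0
```

```bash
python3 -c "
from h import *
s=bot.read_state();print(s['position'],s['gripper_width'],s['force'])
go([.5882,-.3375,.1],np.radians(92.65))"
```

```text
[ 0.66808649 -0.11791609  0.10335491] 0.16145033874741896 [ 0.59582287 -0.41224669 -1.040618  ]
shift [-0.839  2.181  0.032] az -0.0045 tooly -1.553
```

>>> arm_command(targets=[{"tx": -0.1,"ty": 0.2,"tz": 0,"ax": 0,"ay": 0,"az": 0},{"tx": -0.2,"ty": 0.45,"tz": 0,"ax": 0,"ay": 0,"az": 0},{"tx": -0.28,"ty": 0.73,"tz": 0,"ax": 0,"ay": 0,"az": 0}])

```text
t: 10.8
position: [0.6381, -0.1902, 0.0986]
eef_rot: [[1.0, 0.02, -0.002], [0.02, -1.0, 0.001], [-0.002, -0.001, -1.0]]
force: [0.7, -0.5, -0.6]
gripper_width: 0.16
gripper_force: 20.0
```

>>> arm_command(targets=[{"tx": -0.1,"ty": 0.25,"tz": 0,"ax": 0,"ay": 0,"az": 0},{"tx": -0.2,"ty": 0.5,"tz": 0,"ax": 0,"ay": 0,"az": 0},{"tx": -0.28,"ty": 0.73,"tz": 0,"ax": 0,"ay": 0,"az": 0}])

```text
t: 11.1
position: [0.6109, -0.2655, 0.0985]
eef_rot: [[1.0, 0.018, -0.003], [0.018, -1.0, -0.0], [-0.003, 0.0, -1.0]]
force: [0.0, 0.4, -0.8]
gripper_width: 0.16
gripper_force: 20.0
```

>>> arm_command(targets=[{"tx": -0.1,"ty": 0.25,"tz": 0,"ax": 0,"ay": 0,"az": -0.002},{"tx": -0.2,"ty": 0.5,"tz": 0,"ax": 0,"ay": 0,"az": -0.004},{"tx": -0.27,"ty": 0.73,"tz": 0,"ax": 0,"ay": 0,"az": -0.0045},{"tx": -0.27,"ty": 0.73,"tz": 0,"ax": 0,"ay": 0,"az": -0.0045},{"tx": -0.27,"ty": 0.73,"tz": 0,"ax": 0,"ay": 0,"az": -0.0045},{"tx": -0.27,"ty": 0.73,"tz": 0,"ax": 0,"ay": 0,"az": -0.0045}])

```text
t: 11.7
position: [0.5876, -0.3349, 0.0991]
eef_rot: [[0.999, 0.049, -0.0], [0.049, -0.999, 0.002], [-0.0, -0.002, -1.0]]
force: [-0.5, 0.0, -1.2]
gripper_width: 0.162
gripper_force: 20.0
```

```bash
python3 -c "
from h import *
s=bot.read_state();print(s['position'],s['gripper_width'],s['force'])
f=bot.grab_frame('top')[180:380,160:500];g=bot.grab_frame('side')[180:345,215:415]
cv2.imwrite('pics/m3.png',np.hstack([cv2.resize(f,(468,275)),cv2.resize(g,(332,275))]))
go([.5882,-.3375,.0335],np.radians(92.65))"
```

```text
[ 0.58764804 -0.33493113  0.09907255] 0.16158245989552456 [-0.50380571  0.02043422 -1.15874466]
shift [0.002 0.027 0.659] az 0.0006 tooly -1.521
```

View pics/m3.png

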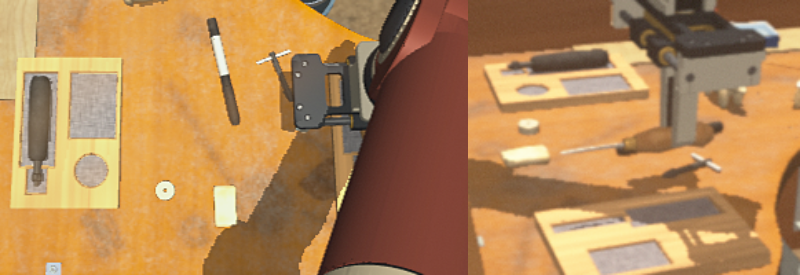

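The chuck handle lies in its nest (38,120 in the left crop), and the chisel is held level above its own. I lower it.

>>> arm_command(targets=[{"tx": 0,"ty": 0.02,"tz": 0.2,"ax": 0,"ay": 0,"az": 0},{"tx": 0,"ty": 0.02,"tz": 0.4,"ax": 0,"ay": 0,"az": 0},{"tx": 0,"ty": 0.02,"tz": 0.53,"ax": 0,"ay": 0,"az": 0},{"tx": 0,"ty": 0.02,"tz": 0.61,"ax": 0,"ay": 0,"az": 0},{"tx": 0,"ty": 0.02,"tz": 0.65,"ax": 0,"ay": 0,"az": 0},{"tx": 0,"ty": 0.02,"tz": 0.65,"ax": 0,"ay": 0,"az": 0},{"tx": 0,"ty": 0.02,"tz": 0.65,"ax": 0,"ay": 0,"az": 0}])

```text
t: 12.5
position: [0.5877, -0.3395, 0.0354]
eef_rot: [[0.999, 0.047, 0.001], [0.047, -0.999, -0.001], [0.001, 0.001, -1.0]]
force: [0.6, -0.0, -0.4]
gripper_width: 0.162
gripper_force: 20.0
```

>>> arm_command(targets=[{"tx": 0,"ty": 0,"tz": 0,"ax": 0,"ay": 0,"az": 0},{"tx": 0,"ty": 0,"tz": 0,"ax": 0,"ay": 0,"az": 0},{"tx": 0,"ty": 0,"tz": 0,"ax": 0,"ay": 0,"az": 0},{"tx": 0,"ty": 0,"tz": 0,"ax": 0,"ay": 0,"az": 0},{"tx": 0,"ty": 0,"tz": 0,"ax": 0,"ay": 0,"az": 0}], gripper=0.4)

```text
t: 13.0
position: [0.5872, -0.3393, 0.0348]
eef_rot: [[0.999, 0.047, 0.0], [0.047, -0.999, -0.0], [0.0, 0.0, -1.0]]
force: [-0.7, 0.8, 0.4]
gripper_width: 0.398
gripper_force: 0.0
```

>>> arm_command(targets=[{"tx": 0,"ty": 0,"tz": -0.3,"ax": 0,"ay": 0,"az": 0},{"tx": 0,"ty": 0,"tz": -0.7,"ax": 0,"ay": 0,"az": 0},{"tx": 0,"ty": 0,"tz": -0.8,"ax": 0,"ay": 0,"az": 0},{"tx": 0,"ty": 0,"tz": -0.8,"ax": 0,"ay": 0,"az": 0}])

```text
t: 13.4
position: [0.5885, -0.3399, 0.1171]
eef_rot: [[0.999, 0.047, 0.004], [0.047, -0.999, -0.002], [0.004, 0.003, -1.0]]
force: [-0.0, 0.7, 0.3]
gripper_width: 0.402
gripper_force: 0.0
```

```bash
python3 -c "
from h import *
s=bot.read_state();print(s['position'],s['gripper_width'],s['force'])
go([.4784,-.1808,.1],np.radians(93.4))"
```

```text
[ 0.58846711 -0.33994931  0.11708267] 0.4023415155511799 [-0.04253058  0.7286492   0.25291073]
shift [-1.026 -1.642  0.162] az -0.002 tooly -1.524
```

>>> arm_command(targets=[{"tx": -0.15,"ty": -0.25,"tz": 0,"ax": 0,"ay": 0,"az": 0},{"tx": -0.35,"ty": -0.55,"tz": 0,"ax": 0,"ay": 0,"az": 0},{"tx": -0.51,"ty": -0.82,"tz": 0,"ax": 0,"ay": 0,"az": 0}], gripper=0.48)

```text
t: 13.7
position: [0.5298, -0.258, 0.1126]
eef_rot: [[0.999, 0.047, -0.004], [0.047, -0.999, 0.002], [-0.004, -0.002, -1.0]]
force: [1.0, 0.4, -0.7]
gripper_width: 0.483
gripper_force: 0.0
```

>>> arm_command(targets=[{"tx": -0.15,"ty": -0.25,"tz": 0,"ax": 0,"ay": 0,"az": 0},{"tx": -0.35,"ty": -0.55,"tz": 0,"ax": 0,"ay": 0,"az": 0},{"tx": -0.51,"ty": -0.82,"tz": 0.2,"ax": 0,"ay": 0,"az": -0.002},{"tx": -0.51,"ty": -0.82,"tz": 0.5,"ax": 0,"ay": 0,"az": -0.002},{"tx": -0.51,"ty": -0.82,"tz": 0.5,"ax": 0,"ay": 0,"az": -0.002},{"tx": -0.51,"ty": -0.82,"tz": 0.5,"ax": 0,"ay": 0,"az": -0.002},{"tx": -0.51,"ty": -0.82,"tz": 0.5,"ax": 0,"ay": 0,"az": -0.002}])

```text
t: 14.4
position: [0.4783, -0.1812, 0.0651]
eef_rot: [[0.998, 0.058, 0.001], [0.058, -0.998, -0.001], [0.001, 0.001, -1.0]]
force: [-0.2, -0.1, 0.3]
gripper_width: 0.477
gripper_force: 0.0
```

```bash
python3 -c "
from h import *
s=bot.read_state();print(s['position'],s['gripper_width'],s['force'])
go([.4784,-.1808,.021],np.radians(93.4))"
```

```text
[ 0.47825771 -0.18115574  0.06513736] 0.4769814334557481 [-0.21631981 -0.11806111  0.28490471]
shift [ 0.001 -0.004  0.441] az -0.0002 tooly -1.512
```

>>> arm_command(targets=[{"tx": 0,"ty": 0,"tz": 0.2,"ax": 0,"ay": 0,"az": 0},{"tx": 0,"ty": 0,"tz": 0.36,"ax": 0,"ay": 0,"az": 0},{"tx": 0,"ty": 0,"tz": 0.44,"ax": 0,"ay": 0,"az": 0},{"tx": 0,"ty": 0,"tz": 0.44,"ax": 0,"ay": 0,"az": 0},{"tx": 0,"ty": 0,"tz": 0.44,"ax": 0,"ay": 0,"az": 0}])

```text
t: 14.9
position: [0.4782, -0.1806, 0.0213]
eef_rot: [[0.998, 0.059, 0.001], [0.059, -0.998, -0.0], [0.001, 0.001, -1.0]]
force: [-0.6, -0.3, 0.1]
gripper_width: 0.484
gripper_force: 0.0
```

>>> arm_command(targets=[{"tx": 0,"ty": 0,"tz": 0,"ax": 0,"ay": 0,"az": 0},{"tx": 0,"ty": 0,"tz": 0,"ax": 0,"ay": 0,"az": 0},{"tx": 0,"ty": 0,"tz": 0,"ax": 0,"ay": 0,"az": 0},{"tx": 0,"ty": 0,"tz": 0,"ax": 0,"ay": 0,"az": 0},{"tx": 0,"ty": 0,"tz": 0,"ax": 0,"ay": 0,"az": 0},{"tx": 0,"ty": 0,"tz": 0,"ax": 0,"ay": 0,"az": 0}], gripper=0, squeeze=20)

```text
t: 15.5
position: [0.4779, -0.1803, 0.0212]
eef_rot: [[0.998, 0.06, 0.001], [0.06, -0.998, -0.0], [0.001, 0.0, -1.0]]
force: [0.2, 0.4, 5.3]
gripper_width: 0.29
gripper_force: 20.0
```

>>> arm_command(targets=[{"tx": 0,"ty": 0,"tz": -0.15,"ax": 0,"ay": 0,"az": 0},{"tx": 0,"ty": 0,"tz": -0.4,"ax": 0,"ay": 0,"az": 0},{"tx": 0,"ty": 0,"tz": -0.7,"ax": 0,"ay": 0,"az": 0},{"tx": 0,"ty": 0,"tz": -0.8,"ax": 0,"ay": 0,"az": 0},{"tx": 0,"ty": 0,"tz": -0.8,"ax": 0,"ay": 0,"az": 0}])

```text
t: 16.0
position: [0.4783, -0.1804, 0.1016]
eef_rot: [[0.998, 0.059, 0.003], [0.059, -0.998, -0.001], [0.003, 0.001, -1.0]]
force: [0.9, 0.6, -0.7]
gripper_width: 0.288
gripper_force: 20.0
```

```bash
python3 -c "
from h import *
s=bot.read_state();print(s['position'],s['gripper_width'],s['force'])
go([.5252,-.4046,.1],np.radians(92.65))"
```

```text
[ 0.47826309 -0.18041964  0.10162785] 0.28755751623731013 [ 0.87594524  0.63082465 -0.73378938]
shift [0.335 2.266 0.019] az 0.0021 tooly -1.511
```

>>> arm_command(targets=[{"tx": 0.04,"ty": 0.2,"tz": 0,"ax": 0,"ay": 0,"az": 0},{"tx": 0.08,"ty": 0.5,"tz": 0,"ax": 0,"ay": 0,"az": 0},{"tx": 0.11,"ty": 0.76,"tz": 0,"ax": 0,"ay": 0,"az": 0}])

```text
t: 16.3
position: [0.4924, -0.2559, 0.0989]
eef_rot: [[0.998, 0.06, -0.003], [0.06, -0.998, 0.001], [-0.003, -0.001, -1.0]]
force: [1.2, -0.1, 0.2]
gripper_width: 0.289
gripper_force: 20.0
```

>>> arm_command(targets=[{"tx": 0.04,"ty": 0.25,"tz": 0,"ax": 0,"ay": 0,"az": 0},{"tx": 0.08,"ty": 0.5,"tz": 0,"ax": 0,"ay": 0,"az": 0},{"tx": 0.11,"ty": 0.76,"tz": 0,"ax": 0,"ay": 0,"az": 0}])

```text
t: 16.6
position: [0.5078, -0.3308, 0.0983]
eef_rot: [[0.998, 0.06, -0.003], [0.06, -0.998, 0.002], [-0.003, -0.003, -1.0]]
force: [0.9, -0.3, -1.1]
gripper_width: 0.29
gripper_force: 20.0
```

>>> arm_command(targets=[{"tx": 0.04,"ty": 0.25,"tz": 0,"ax": 0,"ay": 0,"az": 0.001},{"tx": 0.08,"ty": 0.5,"tz": 0,"ax": 0,"ay": 0,"az": 0.002},{"tx": 0.11,"ty": 0.75,"tz": 0,"ax": 0,"ay": 0,"az": 0.002},{"tx": 0.11,"ty": 0.75,"tz": 0,"ax": 0,"ay": 0,"az": 0.002},{"tx": 0.11,"ty": 0.75,"tz": 0,"ax": 0,"ay": 0,"az": 0.002},{"tx": 0.11,"ty": 0.75,"tz": 0,"ax": 0,"ay": 0,"az": 0.002}])

```text
t: 17.2
position: [0.5238, -0.4025, 0.0994]
eef_rot: [[0.999, 0.049, -0.002], [0.049, -0.999, 0.003], [-0.002, -0.003, -1.0]]
force: [0.7, -0.4, 0.2]
gripper_width: 0.287
gripper_force: 20.0
```

```bash
python3 -c "
from h import *
s=bot.read_state();print(s['position'],s['gripper_width'],s['force'])
go([.5252,-.4046,.032],np.radians(92.65))"
```

```text
[ 0.52380355 -0.40252242  0.09940744] 0.2870587994640182 [ 0.67428148 -0.42626964  0.20406952]
shift [0.014 0.024 0.674] az 0.0004 tooly -1.522
```

>>> arm_command(targets=[{"tx": 0.01,"ty": 0.01,"tz": 0.2,"ax": 0,"ay": 0,"az": 0},{"tx": 0.01,"ty": 0.01,"tz": 0.4,"ax": 0,"ay": 0,"az": 0},{"tx": 0.01,"ty": 0.01,"tz": 0.58,"ax": 0,"ay": 0,"az": 0},{"tx": 0.01,"ty": 0.01,"tz": 0.68,"ax": 0,"ay": 0,"az": 0},{"tx": 0.01,"ty": 0.01,"tz": 0.68,"ax": 0,"ay": 0,"az": 0},{"tx": 0.01,"ty": 0.01,"tz": 0.68,"ax": 0,"ay": 0,"az": 0}])

```text
t: 17.8
position: [0.5256, -0.4053, 0.0331]
eef_rot: [[0.999, 0.048, 0.001], [0.048, -0.999, 0.0], [0.001, 0.0, -1.0]]
force: [0.1, -0.7, -0.2]
gripper_width: 0.284
gripper_force: 20.0
```

>>> arm_command(targets=[{"tx": 0,"ty": 0,"tz": 0,"ax": 0,"ay": 0,"az": 0},{"tx": 0,"ty": 0,"tz": 0,"ax": 0,"ay": 0,"az": 0},{"tx": 0,"ty": 0,"tz": 0,"ax": 0,"ay": 0,"az": 0},{"tx": 0,"ty": 0,"tz": 0,"ax": 0,"ay": 0,"az": 0},{"tx": 0,"ty": 0,"tz": 0,"ax": 0,"ay": 0,"az": 0}], gripper=0.45)

```text
t: 18.3
position: [0.525, -0.4059, 0.0329]
eef_rot: [[0.999, 0.047, 0.0], [0.047, -0.999, -0.0], [0.0, 0.0, -1.0]]
force: [0.1, 0.6, -0.2]
gripper_width: 0.45
gripper_force: 0.0
```

>>> arm_command(targets=[{"tx": 0,"ty": 0,"tz": -0.3,"ax": 0,"ay": 0,"az": 0},{"tx": 0,"ty": 0,"tz": -0.7,"ax": 0,"ay": 0,"az": 0},{"tx": 0,"ty": 0,"tz": -0.8,"ax": 0,"ay": 0,"az": 0},{"tx": 0,"ty": 0,"tz": -0.8,"ax": 0,"ay": 0,"az": 0}])

```text
t: 18.7
position: [0.5262, -0.4067, 0.115]
eef_rot: [[0.999, 0.047, 0.004], [0.047, -0.999, -0.003], [0.004, 0.003, -1.0]]
force: [1.0, 0.2, -0.4]
gripper_width: 0.448
gripper_force: 0.0
```

```bash
python3 -c "
from h import *
s=bot.read_state();print(s['position'],s['gripper_width'],s['force'])
go([.634,-.2457,.1],np.radians(111))"
```

```text
[ 0.52620125 -0.40671554  0.11500048] 0.4482925131627441 [ 1.0286233   0.18488356 -0.36449724]
shift [ 1.152 -1.558  0.15 ] az -0.0509 tooly -1.524
```

>>> arm_command(targets=[{"tx": 0.2,"ty": -0.25,"tz": 0,"ax": 0,"ay": 0,"az": 0},{"tx": 0.4,"ty": -0.52,"tz": 0,"ax": 0,"ay": 0,"az": 0},{"tx": 0.58,"ty": -0.78,"tz": 0,"ax": 0,"ay": 0,"az": 0}], gripper=0.3)

```text
t: 19.0
position: [0.5788, -0.3235, 0.1105]
eef_rot: [[0.999, 0.046, -0.003], [0.046, -0.999, 0.002], [-0.003, -0.002, -1.0]]
force: [1.0, -0.3, -0.1]
gripper_width: 0.302
gripper_force: 0.0
```

>>> arm_command(targets=[{"tx": 0.2,"ty": -0.25,"tz": 0,"ax": 0,"ay": 0,"az": -0.015},{"tx": 0.4,"ty": -0.52,"tz": 0,"ax": 0,"ay": 0,"az": -0.03},{"tx": 0.58,"ty": -0.78,"tz": 0.2,"ax": 0,"ay": 0,"az": -0.045},{"tx": 0.58,"ty": -0.78,"tz": 0.4,"ax": 0,"ay": 0,"az": -0.051},{"tx": 0.58,"ty": -0.78,"tz": 0.5,"ax": 0,"ay": 0,"az": -0.051},{"tx": 0.58,"ty": -0.78,"tz": 0.5,"ax": 0,"ay": 0,"az": -0.051},{"tx": 0.58,"ty": -0.78,"tz": 0.5,"ax": 0,"ay": 0,"az": -0.051}])

```text
t: 19.7
position: [0.6327, -0.2462, 0.0623]
eef_rot: [[0.934, 0.357, -0.001], [0.357, -0.934, -0.001], [-0.001, 0.0, -1.0]]
force: [-0.6, 0.2, 0.6]
gripper_width: 0.301
gripper_force: 0.0
```

```bash
python3 -c "
from h import *
s=bot.read_state();print(s['position'],s['gripper_width'],s['force'])
go([.634,-.2457,.0205],np.radians(111))"
```

```text
[ 0.63273717 -0.24616902  0.0622649 ] 0.30092082484301874 [-0.6490958   0.19171777  0.63627361]
shift [ 0.014 -0.     0.418] az -0.0003 tooly -1.206
```

>>> arm_command(targets=[{"tx": 0.01,"ty": 0,"tz": 0.2,"ax": 0,"ay": 0,"az": 0},{"tx": 0.01,"ty": 0,"tz": 0.34,"ax": 0,"ay": 0,"az": 0},{"tx": 0.01,"ty": 0,"tz": 0.42,"ax": 0,"ay": 0,"az": 0},{"tx": 0.01,"ty": 0,"tz": 0.42,"ax": 0,"ay": 0,"az": 0},{"tx": 0.01,"ty": 0,"tz": 0.42,"ax": 0,"ay": 0,"az": 0}])

```text
t: 20.2
position: [0.6347, -0.2444, 0.021]
eef_rot: [[0.933, 0.359, 0.001], [0.359, -0.933, -0.0], [0.001, 0.0, -1.0]]
force: [0.8, -0.1, 0.6]
gripper_width: 0.302
gripper_force: 0.0
```

>>> arm_command(targets=[{"tx": 0.01,"ty": 0,"tz": 0,"ax": 0,"ay": 0,"az": 0},{"tx": 0.01,"ty": 0,"tz": 0,"ax": 0,"ay": 0,"az": 0},{"tx": 0.01,"ty": 0,"tz": 0,"ax": 0,"ay": 0,"az": 0},{"tx": 0.01,"ty": 0,"tz": 0,"ax": 0,"ay": 0,"az": 0},{"tx": 0.01,"ty": 0,"tz": 0,"ax": 0,"ay": 0,"az": 0},{"tx": 0.01,"ty": 0,"tz": 0,"ax": 0,"ay": 0,"az": 0}], gripper=0, squeeze=20)

```text
t: 20.8
position: [0.6359, -0.2439, 0.0212]
eef_rot: [[0.933, 0.359, 0.001], [0.359, -0.933, -0.0], [0.001, 0.001, -1.0]]
force: [0.3, -0.1, 2.5]
gripper_width: 0.09
gripper_force: 20.0
```

>>> arm_command(targets=[{"tx": 0,"ty": 0,"tz": -0.15,"ax": 0,"ay": 0,"az": 0},{"tx": 0,"ty": 0,"tz": -0.4,"ax": 0,"ay": 0,"az": 0},{"tx": 0,"ty": 0,"tz": -0.7,"ax": 0,"ay": 0,"az": 0},{"tx": 0,"ty": 0,"tz": -0.8,"ax": 0,"ay": 0,"az": 0},{"tx": 0,"ty": 0,"tz": -0.8,"ax": 0,"ay": 0,"az": 0}])

```text
t: 21.3
position: [0.6366, -0.2442, 0.103]
eef_rot: [[0.933, 0.359, 0.004], [0.359, -0.933, -0.001], [0.003, 0.003, -1.0]]
force: [-1.2, 0.3, -0.8]
gripper_width: 0.087
gripper_force: 20.0
```

```bash
python3 -c "
from h import *
s=bot.read_state();print(s['position'],s['gripper_width'],s['force'])
f=bot.grab_frame('top')[180:380,160:500];g=bot.grab_frame('side')[180:345,215:415]
cv2.imwrite('pics/m4.png',np.hstack([cv2.resize(f,(468,275)),cv2.resize(g,(332,275))]))
go([.5954,-.0208,.1],np.radians(90.7))"
```

```text
[ 0.63655475 -0.24417406  0.10295737] 0.08678516775033085 [-1.16660074  0.31126248 -0.80078278]
shift [ 0.435 -2.22   0.   ] az 0.0565 tooly -1.203
```

View pics/m4.png

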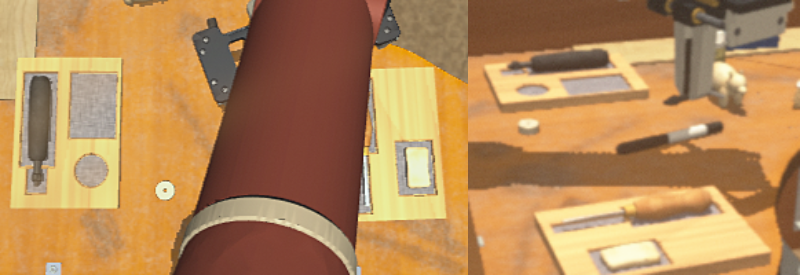

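The slab and chisel lie in their nests and the key is in the gripper. Now I carry it to the polishing tray.

>>> arm_command(targets=[{"tx": 0.04,"ty": -0.2,"tz": 0,"ax": 0,"ay": 0,"az": 0},{"tx": 0.1,"ty": -0.47,"tz": 0,"ax": 0,"ay": 0,"az": 0},{"tx": 0.15,"ty": -0.74,"tz": 0,"ax": 0,"ay": 0,"az": 0}])

```text
t: 21.7
position: [0.6213, -0.1686, 0.0984]
eef_rot: [[0.934, 0.358, -0.004], [0.358, -0.934, 0.001], [-0.003, -0.002, -1.0]]
force: [-0.1, -0.2, -0.5]
gripper_width: 0.089
gripper_force: 20.0
```

>>> arm_command(targets=[{"tx": 0.05,"ty": -0.25,"tz": 0,"ax": 0,"ay": 0,"az": 0},{"tx": 0.1,"ty": -0.5,"tz": 0,"ax": 0,"ay": 0,"az": 0},{"tx": 0.15,"ty": -0.74,"tz": 0,"ax": 0,"ay": 0,"az": 0}])

```text
t: 22.0
position: [0.6086, -0.0935, 0.0987]
eef_rot: [[0.933, 0.359, -0.004], [0.36, -0.933, 0.001], [-0.004, -0.002, -1.0]]
force: [0.4, 0.2, -0.6]
gripper_width: 0.092
gripper_force: 20.0
```

>>> arm_command(targets=[{"tx": 0.05,"ty": -0.2,"tz": 0,"ax": 0,"ay": 0,"az": 0.012},{"tx": 0.1,"ty": -0.4,"tz": 0,"ax": 0,"ay": 0,"az": 0.025},{"tx": 0.15,"ty": -0.6,"tz": 0,"ax": 0,"ay": 0,"az": 0.04},{"tx": 0.15,"ty": -0.74,"tz": 0,"ax": 0,"ay": 0,"az": 0.05},{"tx": 0.15,"ty": -0.74,"tz": 0,"ax": 0,"ay": 0,"az": 0.0565},{"tx": 0.15,"ty": -0.74,"tz": 0,"ax": 0,"ay": 0,"az": 0.0565},{"tx": 0.15,"ty": -0.74,"tz": 0,"ax": 0,"ay": 0,"az": 0.0565},{"tx": 0.15,"ty": -0.74,"tz": 0,"ax": 0,"ay": 0,"az": 0.0565}])

```text
t: 22.8
position: [0.5974, -0.0212, 0.1]
eef_rot: [[1.0, 0.012, -0.001], [0.012, -1.0, -0.0], [-0.001, 0.0, -1.0]]
force: [-0.3, 0.2, -0.3]
gripper_width: 0.088
gripper_force: 20.0
```

```bash
python3 -c "
from h import *
s=bot.read_state();print(s['position'],s['gripper_width'],s['force'])
go([.5974,-.0208,.030],np.radians(90.7))"
```

```text
[ 0.59735646 -0.0211724   0.09999854] 0.08816218445393281 [-0.32438364  0.23271738 -0.34356685]
shift [ 0.001 -0.004  0.7  ] az -0.0 tooly -1.559
```

>>> arm_command(targets=[{"tx": 0,"ty": 0,"tz": 0.2,"ax": 0,"ay": 0,"az": 0},{"tx": 0,"ty": 0,"tz": 0.4,"ax": 0,"ay": 0,"az": 0},{"tx": 0,"ty": 0,"tz": 0.58,"ax": 0,"ay": 0,"az": 0},{"tx": 0,"ty": 0,"tz": 0.66,"ax": 0,"ay": 0,"az": 0},{"tx": 0,"ty": 0,"tz": 0.69,"ax": 0,"ay": 0,"az": 0},{"tx": 0,"ty": 0,"tz": 0.69,"ax": 0,"ay": 0,"az": 0}])

```text
t: 23.4
position: [0.5979, -0.0207, 0.0317]
eef_rot: [[1.0, 0.012, 0.0], [0.012, -1.0, 0.0], [0.0, -0.0, -1.0]]
force: [-0.0, 1.0, 0.2]
gripper_width: 0.085
gripper_force: 20.0
```

>>> arm_command(targets=[{"tx": 0,"ty": 0,"tz": 0,"ax": 0,"ay": 0,"az": 0},{"tx": 0,"ty": 0,"tz": 0,"ax": 0,"ay": 0,"az": 0},{"tx": 0,"ty": 0,"tz": 0,"ax": 0,"ay": 0,"az": 0},{"tx": 0,"ty": 0,"tz": 0,"ax": 0,"ay": 0,"az": 0}], gripper=0.18)

```text
t: 23.8
position: [0.598, -0.0204, 0.0322]
eef_rot: [[1.0, 0.012, 0.001], [0.012, -1.0, 0.0], [0.001, -0.0, -1.0]]
force: [-0.1, 0.0, -0.4]
gripper_width: 0.182
gripper_force: 0.0
```

>>> arm_command(targets=[{"tx": 0,"ty": 0,"tz": -0.3,"ax": 0,"ay": 0,"az": 0},{"tx": 0,"ty": 0,"tz": -0.7,"ax": 0,"ay": 0,"az": 0},{"tx": 0,"ty": 0,"tz": -0.7,"ax": 0,"ay": 0,"az": 0},{"tx": 0,"ty": 0,"tz": -0.7,"ax": 0,"ay": 0,"az": 0}])

```text
t: 24.2
position: [0.5982, -0.0204, 0.1028]
eef_rot: [[1.0, 0.012, 0.002], [0.012, -1.0, 0.0], [0.002, -0.0, -1.0]]
force: [0.6, -0.6, 0.4]
gripper_width: 0.181
gripper_force: 0.0
```

```bash
python3 -c "
from h import *
s=bot.read_state();print(s['position'],s['gripper_width'],s['force'])
go([.4954,-.1093,.06],np.radians(90.7))"
```

```text
[ 0.59822915 -0.02040074  0.10277058] 0.18064220195786182 [ 0.60622824 -0.62898632  0.39551129]
shift [-1.04   0.876  0.425] az 0.0 tooly -1.558
```

>>> arm_command(targets=[{"tx": -0.25,"ty": 0.22,"tz": 0,"ax": 0,"ay": 0,"az": 0},{"tx": -0.52,"ty": 0.44,"tz": 0,"ax": 0,"ay": 0,"az": 0}], gripper=0.4)

```text
t: 24.4
position: [0.5452, -0.0645, 0.1003]
eef_rot: [[1.0, 0.015, -0.002], [0.015, -1.0, 0.001], [-0.002, -0.001, -1.0]]
force: [0.4, -0.6, 0.1]
gripper_width: 0.304
gripper_force: 0.0
```

>>> arm_command(targets=[{"tx": -0.25,"ty": 0.22,"tz": 0,"ax": 0,"ay": 0,"az": 0},{"tx": -0.52,"ty": 0.44,"tz": 0.2,"ax": 0,"ay": 0,"az": 0},{"tx": -0.52,"ty": 0.44,"tz": 0.4,"ax": 0,"ay": 0,"az": 0},{"tx": -0.52,"ty": 0.44,"tz": 0.4,"ax": 0,"ay": 0,"az": 0},{"tx": -0.52,"ty": 0.44,"tz": 0.4,"ax": 0,"ay": 0,"az": 0},{"tx": -0.52,"ty": 0.44,"tz": 0.4,"ax": 0,"ay": 0,"az": 0}])

```text
t: 25.0
position: [0.4959, -0.1089, 0.062]
eef_rot: [[1.0, 0.014, 0.001], [0.014, -1.0, 0.0], [0.001, -0.0, -1.0]]
force: [0.1, 0.6, 0.4]
gripper_width: 0.401
gripper_force: 0.0
```

```bash
python3 -c "
from h import *
s=bot.read_state();print(s['position'],s['gripper_width'],s['force'])
go([.4954,-.1093,.021],np.radians(90.7))"
```

```text
[ 0.49585652 -0.10890603  0.06197959] 0.40070106098208114 [0.119115   0.56050385 0.40270785]
shift [-0.005  0.004  0.41 ] az 0.0003 tooly -1.557
```

>>> arm_command(targets=[{"tx": 0,"ty": 0,"tz": 0.2,"ax": 0,"ay": 0,"az": 0},{"tx": 0,"ty": 0,"tz": 0.33,"ax": 0,"ay": 0,"az": 0},{"tx": 0,"ty": 0,"tz": 0.41,"ax": 0,"ay": 0,"az": 0},{"tx": 0,"ty": 0,"tz": 0.41,"ax": 0,"ay": 0,"az": 0},{"tx": 0,"ty": 0,"tz": 0.41,"ax": 0,"ay": 0,"az": 0}])

```text
t: 25.5
position: [0.495, -0.1096, 0.0208]
eef_rot: [[1.0, 0.013, 0.0], [0.013, -1.0, 0.0], [0.0, -0.0, -1.0]]
force: [0.0, 0.1, 0.4]
gripper_width: 0.402
gripper_force: 0.0
```

>>> arm_command(targets=[{"tx": 0,"ty": 0,"tz": 0,"ax": 0,"ay": 0,"az": 0},{"tx": 0,"ty": 0,"tz": 0,"ax": 0,"ay": 0,"az": 0},{"tx": 0,"ty": 0,"tz": 0,"ax": 0,"ay": 0,"az": 0},{"tx": 0,"ty": 0,"tz": 0,"ax": 0,"ay": 0,"az": 0},{"tx": 0,"ty": 0,"tz": 0,"ax": 0,"ay": 0,"az": 0},{"tx": 0,"ty": 0,"tz": 0,"ax": 0,"ay": 0,"az": 0}], gripper=0, squeeze=12)

```text
t: 26.1
position: [0.4952, -0.1098, 0.0211]
eef_rot: [[1.0, 0.012, 0.001], [0.012, -1.0, -0.0], [0.001, 0.0, -1.0]]
force: [0.1, 0.3, 5.5]
gripper_width: 0.234
gripper_force: 12.0
```

>>> arm_command(targets=[{"tx": 0,"ty": 0,"tz": -0.15,"ax": 0,"ay": 0,"az": 0},{"tx": 0,"ty": 0,"tz": -0.4,"ax": 0,"ay": 0,"az": 0},{"tx": 0,"ty": 0,"tz": -0.6,"ax": 0,"ay": 0,"az": 0},{"tx": 0,"ty": 0,"tz": -0.6,"ax": 0,"ay": 0,"az": 0},{"tx": 0,"ty": 0,"tz": -0.6,"ax": 0,"ay": 0,"az": 0}])

```text
t: 26.6
position: [0.4946, -0.1097, 0.0804]
eef_rot: [[1.0, 0.012, -0.0], [0.012, -1.0, 0.0], [-0.0, -0.0, -1.0]]
force: [0.2, -0.6, -0.7]
gripper_width: 0.227
gripper_force: 12.0
```

```bash
python3 -c "
from h import *
s=bot.read_state();print(s['position'],s['gripper_width'],s['force'])
go([.5174,-.0218,.08],np.radians(90.7))"
```

```text
[ 0.49455358 -0.10969848  0.08039396] 0.22691458280961974 [ 0.20027332 -0.63553718 -0.72620691]
shift [ 0.239 -0.876  0.004] az 0.0 tooly -1.558
```

>>> arm_command(targets=[{"tx": 0.06,"ty": -0.25,"tz": 0,"ax": 0,"ay": 0,"az": 0},{"tx": 0.14,"ty": -0.55,"tz": 0,"ax": 0,"ay": 0,"az": 0},{"tx": 0.23,"ty": -0.87,"tz": 0,"ax": 0,"ay": 0,"az": 0},{"tx": 0.23,"ty": -0.87,"tz": 0,"ax": 0,"ay": 0,"az": 0},{"tx": 0.23,"ty": -0.87,"tz": 0.2,"ax": 0,"ay": 0,"az": 0},{"tx": 0.23,"ty": -0.87,"tz": 0.4,"ax": 0,"ay": 0,"az": 0},{"tx": 0.23,"ty": -0.87,"tz": 0.48,"ax": 0,"ay": 0,"az": 0},{"tx": 0.23,"ty": -0.87,"tz": 0.49,"ax": 0,"ay": 0,"az": 0},{"tx": 0.23,"ty": -0.87,"tz": 0.49,"ax": 0,"ay": 0,"az": 0},{"tx": 0.23,"ty": -0.87,"tz": 0.49,"ax": 0,"ay": 0,"az": 0}])

```text
t: 27.6
position: [0.5172, -0.0227, 0.0322]
eef_rot: [[1.0, 0.012, 0.001], [0.012, -1.0, -0.0], [0.001, 0.0, -1.0]]
force: [0.1, -0.5, 0.3]
gripper_width: 0.232
gripper_force: 12.0
```

>>> arm_command(targets=[{"tx": 0.23,"ty": 0,"tz": 0,"ax": 0,"ay": 0,"az": 0}])

```text
t: 27.7
position: [0.533, -0.0221, 0.0317]
eef_rot: [[1.0, 0.012, -0.014], [0.012, -1.0, 0.001], [-0.014, -0.001, -1.0]]
force: [-14.3, 0.9, 7.5]
gripper_width: 0.235
gripper_force: 12.0
```

That second call carried a stray 23 mm forward shift, which was my slip: the wheel now presses on the nest wall at 14 N. I back off and lift a little, then look.

>>> arm_command(targets=[{"tx": -0.15,"ty": 0,"tz": -0.1,"ax": 0,"ay": 0,"az": 0},{"tx": -0.23,"ty": 0,"tz": -0.4,"ax": 0,"ay": 0,"az": 0},{"tx": -0.23,"ty": 0,"tz": -0.4,"ax": 0,"ay": 0,"az": 0},{"tx": -0.23,"ty": 0,"tz": -0.4,"ax": 0,"ay": 0,"az": 0},{"tx": -0.23,"ty": 0,"tz": -0.4,"ax": 0,"ay": 0,"az": 0}])

```text
t: 28.2
position: [0.5169, -0.0224, 0.0715]
eef_rot: [[1.0, 0.012, 0.0], [0.012, -1.0, 0.0], [0.0, -0.0, -1.0]]
force: [0.3, 0.6, 0.8]
gripper_width: 0.226
gripper_force: 11.8
```

```bash
python3 -c "
from h import *
s=bot.read_state();print(s['position'],s['gripper_width'],s['force'])
cv2.imwrite('pics/s5.png',cv2.resize(bot.grab_frame('side')[170:260,200:360],None,fx=4.5,fy=4.5,interpolation=cv2.INTER_CUBIC))
go([.5174,-.0218,.031],np.radians(90.7))"
```

```text
[ 0.51686447 -0.02243929  0.07148685] 0.2255287538069039 [0.26091023 0.64873997 0.78981436]
shift [ 0.008 -0.005  0.402] az 0.0 tooly -1.558
```

View pics/s5.png

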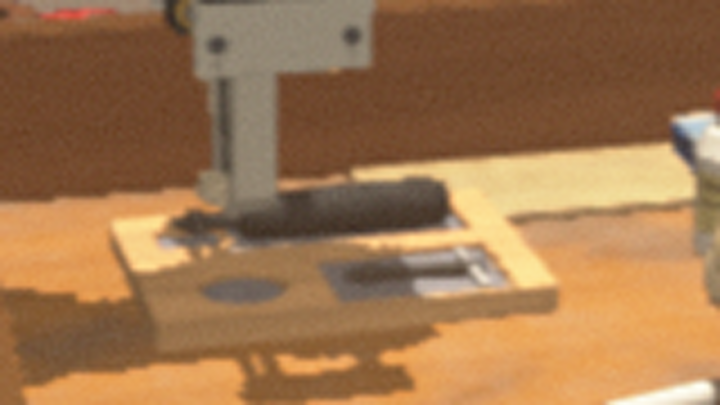

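The nest wall seems to have slid the wheel back in the fingers: its pale left edge is at crop (197,187), beyond the finger. I measure by how much.

```bash
python3 -c "
from h import *
for uv in ((197,187),(232,172),(205,200),(212,187)):
    o,d=ray('side',(200+(uv[0]+.5)/4.5-.5,170+(uv[1]+.5)/4.5-.5)); print(uv,((o+d*(-.022-o[1])/d[1])*1000).round(1))
for X in ((.5094,-.0224,.0606),(.5169,-.0224,.0606),(.5169,-.0404,.0545)): 
    u=proj('side',X); print(X,(u-[200,170])*4.5)
f=cv2.imread('pics/s5.png');
h=cv2.cvtColor(f,cv2.COLOR_BGR2HSV)[150:225:6,185:290:7]
print(h[...,2]); print(h[...,1])
"
```

```text
(197, 187) [495.3 -22.   62.2]
(232, 172) [510.8 -22.   67.8]
(205, 200) [498.7 -22.   55.9]
(212, 187) [501.9 -22.   61.7]
(0.5094, -0.0224, 0.0606) [227.67824862 186.46025053]
(0.5169, -0.0224, 0.0606) [244.7623939  185.07089718]
(0.5169, -0.0404, 0.0545) [253.2494512  212.75074364]
[[121 115 115 117 116 103  93 128 147 146 145 145 147 129 115]
 [115 118 117 117 115 105  92 127 145 144 146 146 150 131 116]
 [118 118 115 116 115 105  85 125 147 147 148 147 145 127 118]
 [114 119 124 123 122 108  88 125 146 146 146 145 145 129 112]
 [112 120 137 148 147 136 113 126 150 145 149 146 146 129 115]
 [109 112 123 142 145 145 133 132 146 146 148 147 146 151 169]
 [129 129 135 142 150 159 139 134 144 148 145 149 149 158 195]
 [201 188 148 144 154 150 134 131 146 145 147 148 144 128 117]
 [217 214 181 151 143 148 136 128 138 136 133 133 128 111  83]
 [218 219 210 182 165 156 131 119 122 121 119 117 115 106  93]
 [187 144 145 184 192 158 121 121 112 108 105 102  96  91  85]
 [128  84  86 102 109 102 105 110  92  81  84  84  83  84  80]
 [ 79  76  85  76  78  81  81  81  74  75  72  73  77  72  74]]
[[148 155 166 148  92  59  66  60  57  59  55  60  59  93 157]
 [157 149 148 150  93  61  61  60  55  55  58  59  51  90 154]
 [156 151 155 160  86  66  69  63  59  56  55  59  58  90 149]
 [157 150 144 131  88  64  72  55  59  58  56  55  55  93 157]
 [157 157 117  81  80  71  70  59  58  56  56  58  54  93 157]
 [159 155 104  75  77  76  73  58  54  59  57  57  58  95 128]
 [142 136  94  77  76  75  72  57  64  59  58  60  53  95 123]
 [138 132  96  73  76  78  70  64  56  56  57  59  58  74 111]
 [148 149 127  83  75  72  69  64  59  60  58  63  58  55  68]
 [152 148 149 137 110  87  70  60  65  61  64  63  64  55  69]
 [143 136 135 151 143 123  72  59  64  61  58  60  72  67  66]
 [128  85  80 103  87  80  68  65  78  69  85  73  77  70  70]
 [ 74  87  84  77  82  76  69  82  86  78  85  94  79  89  90]]
```

The wheel's centre sits about 9 mm behind the TCP and still level, so I set it down 9 mm further forward.

>>> arm_command(targets=[{"tx": 0.05,"ty": 0,"tz": 0.1,"ax": 0,"ay": 0,"az": 0},{"tx": 0.09,"ty": 0,"tz": 0.2,"ax": 0,"ay": 0,"az": 0},{"tx": 0.09,"ty": 0,"tz": 0.3,"ax": 0,"ay": 0,"az": 0},{"tx": 0.09,"ty": 0,"tz": 0.38,"ax": 0,"ay": 0,"az": 0},{"tx": 0.09,"ty": 0,"tz": 0.4,"ax": 0,"ay": 0,"az": 0},{"tx": 0.09,"ty": 0,"tz": 0.4,"ax": 0,"ay": 0,"az": 0},{"tx": 0.09,"ty": 0,"tz": 0.4,"ax": 0,"ay": 0,"az": 0}])

```text
t: 28.95
position: [0.5259, -0.0224, 0.0318]
eef_rot: [[1.0, 0.012, 0.0], [0.012, -1.0, 0.0], [0.0, -0.0, -1.0]]
force: [0.4, -0.2, 0.3]
gripper_width: 0.225
gripper_force: 11.8
```

>>> arm_command(targets=[{"tx": 0,"ty": 0,"tz": 0,"ax": 0,"ay": 0,"az": 0},{"tx": 0,"ty": 0,"tz": 0,"ax": 0,"ay": 0,"az": 0},{"tx": 0,"ty": 0,"tz": 0,"ax": 0,"ay": 0,"az": 0},{"tx": 0,"ty": 0,"tz": 0,"ax": 0,"ay": 0,"az": 0}], gripper=0.38)

```text
t: 29.35
position: [0.5258, -0.0223, 0.0318]
eef_rot: [[1.0, 0.012, 0.0], [0.012, -1.0, 0.0], [0.0, -0.0, -1.0]]
force: [0.3, 0.9, 0.5]
gripper_width: 0.378
gripper_force: 0.0
```

>>> arm_command(targets=[{"tx": 0,"ty": 0,"tz": -0.3,"ax": 0,"ay": 0,"az": 0},{"tx": 0,"ty": 0,"tz": -0.7,"ax": 0,"ay": 0,"az": 0},{"tx": 0,"ty": 0,"tz": -1.0,"ax": 0,"ay": 0,"az": 0},{"tx": 0,"ty": 0,"tz": -1.0,"ax": 0,"ay": 0,"az": 0}])

```text
t: 29.75
position: [0.5287, -0.0225, 0.1358]
eef_rot: [[1.0, 0.012, 0.009], [0.012, -1.0, -0.0], [0.009, 0.0, -1.0]]
force: [-0.6, -0.5, 0.3]
gripper_width: 0.381
gripper_force: 0.0
```

>>> arm_command(targets=[{"tx": 0,"ty": 0.3,"tz": 0,"ax": 0,"ay": 0,"az": 0},{"tx": 0,"ty": 0.65,"tz": 0,"ax": 0,"ay": 0,"az": 0},{"tx": 0,"ty": 1.0,"tz": -0.3,"ax": 0,"ay": 0,"az": 0},{"tx": 0,"ty": 1.0,"tz": -0.7,"ax": 0,"ay": 0,"az": 0},{"tx": 0,"ty": 1.0,"tz": -0.7,"ax": 0,"ay": 0,"az": 0}])

```text
t: 30.25
position: [0.5296, -0.1247, 0.2055]
eef_rot: [[1.0, 0.009, 0.009], [0.009, -1.0, -0.002], [0.009, 0.002, -1.0]]
force: [0.3, 0.6, -0.1]
gripper_width: 0.378
gripper_force: 0.0
```

>>> arm_command(targets=[{"tx": 0,"ty": 0.3,"tz": 0,"ax": 0,"ay": 0,"az": 0},{"tx": 0,"ty": 0.65,"tz": 0,"ax": 0,"ay": 0,"az": 0},{"tx": 0,"ty": 1.0,"tz": 0,"ax": 0,"ay": 0,"az": 0},{"tx": 0,"ty": 1.0,"tz": 0,"ax": 0,"ay": 0,"az": 0},{"tx": 0,"ty": 1.0,"tz": 0,"ax": 0,"ay": 0,"az": 0}])

```text
t: 30.75
position: [0.5274, -0.2221, 0.2001]
eef_rot: [[1.0, 0.011, -0.002], [0.011, -1.0, 0.002], [-0.002, -0.002, -1.0]]
force: [0.3, -0.7, -0.4]
gripper_width: 0.382
gripper_force: 0.0
```

```bash
python3 -c "
from h import *
f=bot.grab_frame('top');g=bot.grab_frame('side')
cv2.imwrite('pics/top6.png',f);cv2.imwrite('pics/side6.png',g)
cv2.imwrite('pics/m6.png',np.hstack([cv2.resize(f[205:350,155:270],None,fx=3.45,fy=3.45),cv2.resize(g[170:270,205:310],(398,500))]))
"
```

```text
(no output)
```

View pics/m6.png

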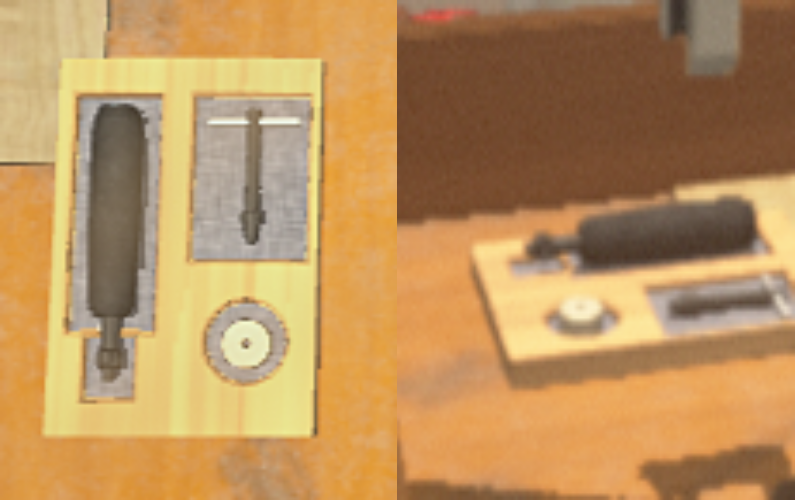

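Handle, key and felt wheel lie flat in their nests. Last, a check of the carving tray, and that the marker, bear and bottle have not moved.

```bash
python3 -c "
from h import *
f=cv2.imread('pics/top6.png');g=cv2.imread('pics/side6.png')
cv2.imwrite('pics/m7.png',np.hstack([cv2.resize(f[130:350,190:500],(564,400)),cv2.resize(g[265:365,245:410][:, :],(236,143)).repeat(1,0) if 0 else cv2.resize(g[285:360,280:400],(236,400))]))
a=cv2.imread('pics/side0.png').astype(int)
for n,(x0,x1,y0,y1) in dict(bear=(355,385,215,247),bottle=(352,372,183,225),marker=(303,370,252,275)).items(): print(n,np.abs(a-g)[y0:y1,x0:x1].mean().round(1))
t0=cv2.imread('pics/top0.png');
h=cv2.cvtColor(f,cv2.COLOR_BGR2HSV); m=((h[...,1]<80)&(h[...,1]>25)&(h[...,2]>195)).astype(np.uint8); k=m*0; k[270:335,445:485]=m[270:335,445:485]
for c in cv2.findContours(k,0,1)[0]:
  if cv2.contourArea(c)>60:
    w=np.array([plane('top',p,.019)[:2]*1000 for p in c[:,0].astype(float)],np.float32); print('slab',cv2.minAreaRect(w))
"
```

```text
bear 4.8
bottle 4.1
marker 11.4
slab ((525.9089965820312, -406.2755126953125), (44.25337219238281, 24.9549617767334), 3.3043689727783203)
```

View pics/m7.png

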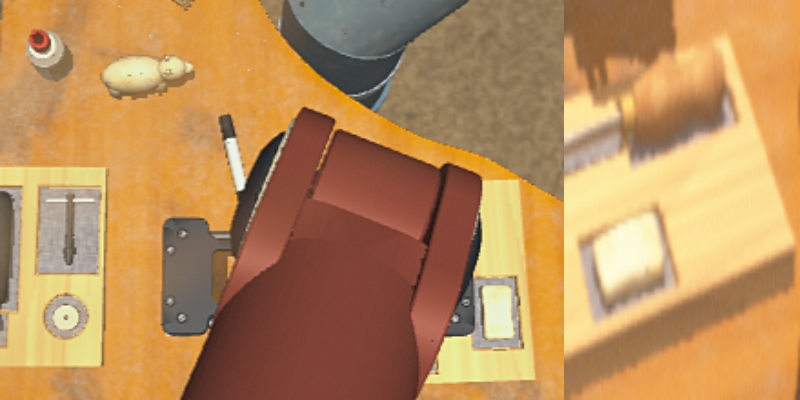

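The slab is centred in its nest. The chisel lies in its nest with the blade in the groove, and bear, bottle and marker stand where they were. I hand the job in.

```bash
python3 -c "
from workcell import bot
print(bot.job_done())"
```

```text
the job is handed in; nothing more can be done
None
```

I handed the job in with all five parts in their nests and the marker, bear and bottle left in place, as far as the last pictures show; no verdict was reported, and one mistaken move had slid the felt wheel in the grip, which I corrected before setting it down.

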